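Level stand of oak offcuts for the parts box

TASK

The mat gets wet, so build a dry, level stand for the clear parts box on the middle of the stone tile: first the longer tapered oak offcut with its slope up, then the shorter tapered one centred on it and turned end for end so that the two slopes cancel, then the slab from the sloping rack laid flat and centred on top. Finally set the parts box gently on the middle of the slab, keeping it upright all the way, let go, and leave the other things on the bench where they are.

Things in the scene. Friction and masses are not known exactly. Their poses are not given: they have to be found in the camera images.
- tile: Square grey stone tile lying fixed on the bench mat, 150 x 150 x 10 thick. Origin: centre of its underside, on the mat; z up. Its top is 10 above the origin.
- long_wedge: Longer tapered oak offcut, loose on its flat underside. Body 120 long (x) x 54 wide (y), sides parallel and upright. Top slopes 10 degrees, rising to +x: 13 high at the -x end, 23.5 mid, 34 at +x. A tongue 20 long, 24 wide, 11 high juts from the -x end on the +y side. Origin: centre of the body's underside; z normal to it. 90-160 g, centre of mass 7 toward +x. All sizes in mm.
- short_wedge: Shorter tapered oak offcut, loose on its flat underside. Body 92 long (x) x 50 wide (y), sides parallel and upright. Top slopes 10 degrees, rising to +x: 14.5 high at the -x end, 22.5 mid, 30.5 at +x. A stub 18 long, 20 wide, 18 high juts from the +x end on the -y side. Origin: centre of the body's underside; z normal to it. 65-125 g, centre of mass 5 toward +x.
- slab: Flat oak slab 20 thick, loose on the sloping rack, so tilted 25 degrees, its lower (-x) end against the rack's lip. 100 long (x) x 52 wide (y); the corner at +x, +y is cut out (28 x 18 missing); sides parallel. Origin: centre of the 100 x 52 outline on its underside; z normal to its broad faces, away from the rack. 60-110 g.
- rack: Sloping boot rack of grey metal, fixed to the bench, 140 wide (y). Its plate rises at 25 degrees toward its own +x; z up. Origin: on the mat under its middle. The plate's upper surface starts at the lip at x = -62, z = 16 and runs 140 up the slope, top edge near x = 65, z = 75. The lip stands 10 above the plate across the lower edge.
- parts_box: Closed clear plastic parts box, loose, 90 long (x) x 56 wide (y) x 36 high, steel bits inside, lid snapped shut (it does not open here). White latch on the -x end, white hinge bar on the +x end, each projecting 4. Origin: centre of its underside; z up. 120-220 g.
- u_lock: Bystander: steel U-lock lying flat, about 220 x 124, up to 32 high. Origin near its middle, on the mat.
- pump: Bystander: black plastic hand pump lying flat, 280 long, 32 across. Origin near its middle, on the mat.
- tire_lever: Bystander: red plastic tire lever lying flat, 110 x 18, up to 13 high. Origin near its middle, on the mat.
- patch_tin: Bystander: small round metal tin, 42 across, 22 high. Origin: centre of its underside.
- corner_offcut: Bystander: small three-cornered oak offcut, about 54 x 52 x 24 high, not needed for the stand. Origin: about the middle of its underside.
- oil_bottle: Bystander: white plastic oil bottle standing upright, 38 across, 100 high. Origin: centre of its underside.
- mug: Bystander: white mug standing upright, 80 across, 90 high. Origin: centre of its underside.
- wrench: Bystander: steel wrench lying flat, 150 long. Origin near its middle, on the mat.
There are look-alikes about, which are no part of the job. There is more than one size of the tile; the job needs the smaller.

How it is judged:
On the way, in this order (a step that is already met when the one before it is completed fails the run):
1. the longer wedge lies flat on the middle of the tile (horizontal distance between long_wedge and tile below 0.035 m and angle between long_wedge's own z axis and vertical below 0.06 rad and contact force between long_wedge and tile above 0.2 N and z of long_wedge in the frame of tile between 0.005 and 0.016 m), for 0.2 s.
2. the shorter wedge rests on the longer one (all of step 1 and horizontal distance between short_wedge and long_wedge below 0.025 m and contact force between short_wedge and long_wedge above 0.2 N and z of short_wedge in the frame of tile between 0.022 and 0.066 m and angle between the x axis of short_wedge and the x axis of long_wedge, either way round below 0.4 rad), for 0.2 s.
3. the slab lies level on the wedges (all of step 1 and horizontal distance between short_wedge and long_wedge below 0.025 m and contact force between short_wedge and long_wedge above 0.2 N and z of short_wedge in the frame of tile between 0.022 and 0.066 m and horizontal distance between slab and short_wedge below 0.028 m and angle between the z axis of slab and the z axis of tile, either way round below 0.08 rad and contact force between slab and short_wedge above 0.2 N and z of slab in the frame of tile between 0.048 and 0.085 m), for 0.2 s.
4. the parts box stands level on the slab (all of step 3 and horizontal distance between parts_box and slab below 0.025 m and angle between parts_box's own z axis and vertical below 0.08 rad and contact force between parts_box and slab above 0.2 N and z of parts_box in the frame of tile between 0.068 and 0.084 m), for 0.2 s.
At the end, for the whole second after the job is handed in: At rest on the tile, each carried by the one below: long wedge (35 mm off centre at most, flat), short wedge (25 mm, long axes within 0.4 rad), slab (28 mm, level within 0.08 rad, either face up), parts box (25 mm, upright within 0.08 rad); flat: 0.06 rad (all of step 4 and angle between the x axis of short_wedge and the x axis of long_wedge, either way round below 0.4 rad and linear speed of each of long_wedge, short_wedge, slab, parts_box below 0.02 m/s); the robot touches nothing.
It fails at once if another thing on the bench is moved more than 30 mm (distance of any of u_lock, pump, tire_lever, patch_tin, corner_offcut, oil_bottle, mug, wrench from where it was at the start of the episode above 0.03 m).
It fails at once if the parts box is tipped more than 0.6 rad (angle between parts_box's own z axis and vertical above 0.6 rad).
It fails at once if the parts box is dropped (falls free at over 0.7 m/s) (linear speed of parts_box above 0.7 m/s and contact force between the fingers and parts_box below 0.1 N).
It also fails if it takes over 72 s, if anything falls off the work surface, if the arm or the gripper's body presses on something with over 40 N, if the wrist force passes 120 N, or if a joint passes its speed limit or range.

ROBOT

A 7-joint arm with a two-finger parallel gripper is mounted at the origin on the work surface. World frame = base frame: x ahead of the robot, y to its left, z up, the work surface at z = 0. Lengths are in m, angles in rad, forces in N, time in s.
With the tool pointing down it reaches from about 0.425 to 0.925 m from the base axis. Payload 6.8 kg.
Tool frame: the origin (TCP) lies midway between the tips of the shut fingers; the grasp point (between the pads) lies 19 mm behind it; z points along the fingers, y is the direction in which the jaws open and shut (so a half turn about z gives the same grasp; the last joint's range is limited). The gripper opens to 85 mm and grips with 20 to 120 N. Pads are 22 mm wide; open, the fingers measure 114 mm over their backs; the gripper's body (76 mm by 85 mm) begins 54 mm behind the grasp point. The pads swing forward as they close: fully open they stand 13 mm farther back than shut.
Start: joints at [1.152, 0.477, 0.022, 1.555, -0.011, 1.109, -0.083], TCP at [0.206, -0.643, 0.201] pointing down, gripper open.
Joint ranges: [-2.96, 2.96], [-0.34, 2.1], [-1.41, 1.46], [0.24, 2.44], [-1.37, 4.51], [0.17, 1.92], [-2.96, 2.96]. Speed limits (rad/s): [2.39, 2.39, 3.14, 3.14, 3.14, 3.14, 3.14].

INTERFACE

Orientations are given as a unit quaternion [w, x, y, z].
In Python, from station import * gives the robot as it stands. The module is installed in compiled form; this text tells all that it offers.
- The arm moves only by the tool jog_arm, never from a script. Its arguments are lists of equal length, an entry for each row: "dp": the shift along the tool's x, y, z in units of 25 mm (1.0 is 25 mm), a list of three; "angular": the turn, a rotation vector about the tool's x, y, z in units of 5 degrees (1.0 is 5 degrees), a list of three; "claw": the finger opening in mm, from 0 to 85.4. A call has exactly 5 rows; each row is the pose to reach, as a shift and turn from the pose commanded when the call began, along the tool's axes at that moment; what a row does not reach only later rows make up. A row lasts 1/10 s, in which the tool goes at most 50 mm and 8.59 degrees, less where a joint would pass 70% of its speed; a pose out of reach is approached as far as the arm can. A call with a gripper value outside its range is refused whole. The fingers move at their own pace and stop on an object; "grip_force" is the grip in N (left out, the last holds). Time passes only in rows, so rows that repeat a pose let the fingers close, or fill a call up. It gives the time, the measured TCP pose, the force and the opening at its end, in the units of the state.
- get_obs(): the state, without advancing time (a new reading comes with each control period).
- read_camera(name): name is "side" or "top"; returns a dict with "pixels" (420x560x3 uint8, blue, green, red), "camera_matrix" (3x3 intrinsics, pixels), "rvec" (rotation vector, rad) and "tvec" (3), from world to camera coordinates, as OpenCV has them. Camera axes: x right, y down, z forward; pixel columns grow to the right and rows downward; lengths in m; the calibration is good to about 2 mm. A picture is of the moment at which its call begins. There is no depth.
- hand_in(): hands the job in, once; it reports no verdict.
The state is a dict: "t": time; "q": joint angles; "joint_vel": joint speeds; "joint_torque": joint torques, N m; "eef_pos": TCP position; "tool_rot": TCP orientation; "contact_force": force on the tool from outside, world axes, zero at the start; "torque": the same for the moment, N m; "gripper_width": opening from 0.0 (shut) to 1.0 (fully open).
Only numpy, scipy, OpenCV 4.12 (cv2) and the standard library are available. Lean on these libraries where they do the work, as an engineer would, in place of code of your own. Each camera call takes 0.05 s, during which the arm holds its last target.

## Working session

There is one attempt and no reset: what is moved stays moved. The work goes in short steps, Python scripts to look and compute and a tool call to move; the robot and the scene stay as the last step left them, time stands still between calls to the robot, and variables do not carry over. Pictures are saved under pics/ and viewed, and the job is handed in when it is done.

Besides the shell and the picture viewer there is one more tool, called as name(argument=value, ...) on one line, values as JSON. jog_arm: Moves the arm, as the interface text tells. Its arguments: {"type":"object","properties":{"dp":{"type":"array","items":{"type":"array","items":{"type":"number"}}},"angular":{"type":"array","items":{"type":"array","items":{"type":"number"}}},"claw":{"type":"array","items":{"type":"number"}},"grip_force":{"type":"number"}},"required":["dp","angular","claw"]}

```bash
mkdir -p pics; ls; python3 - <<'E'
from station import *
import cv2
print(get_obs())
for n in ("top","side"):
    r=read_camera(n); cv2.imwrite(f"pics/{n}0.png",r["pixels"]); print(n,r["camera_matrix"],r["rvec"],r["tvec"])
    import numpy as np; np.savez(f"{n}0.npz",**r)
E
```

```text
pics
{'t': 0.0, 'q': array([ 1.15192888,  0.47779266,  0.02233718,  1.55646208, -0.01150617,
        1.10934255, -0.08304326]), 'joint_vel': array([-0.00095599,  0.00022877, -0.00114956, -0.00080809, -0.00132752,
        0.00053294, -0.00135322]), 'joint_torque': array([ 4.67175892e-05, -5.96448183e+01,  1.60749178e+00, -2.81196660e+01,
        1.22949597e-02,  9.08097922e-03, -1.19011710e-05]), 'eef_pos': array([ 0.20618706, -0.64203596,  0.20042625]), 'tool_rot': array([-9.14329698e-04,  9.87945767e-01,  1.54797548e-01, -2.10630632e-04]), 'contact_force': array([-0.47961649,  0.55699276,  0.2450416 ]), 'torque': array([ 0.05165896, -0.01000252,  0.05561338]), 'gripper_width': 0.9997442520469663}
top [[525.62302638   0.         295.41442595]
 [  0.         525.62302638 206.24873696]
 [  0.           0.           1.        ]] [ 2.17143573 -2.16949765  0.09718166] [0.00256077 0.48519113 1.66860131]
side [[492.26508446   0.         281.91012199]
 [  0.         492.26508446 203.29968385]
 [  0.           0.           1.        ]] [ 0.6013454  -2.79182106  0.95190983] [0.43671739 0.17466107 1.18825319]
```

View pics/top0.png

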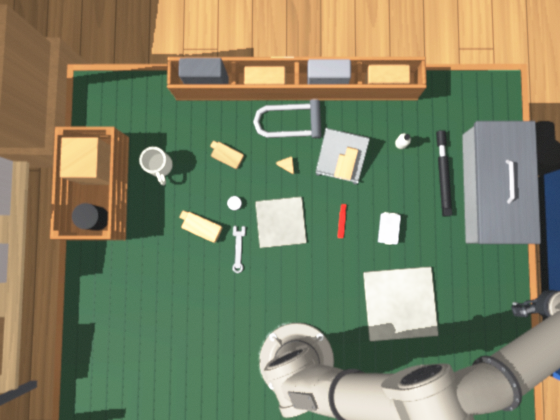

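View pics/side0.png

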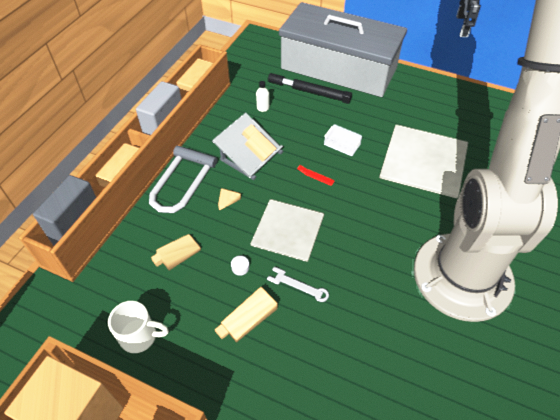

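The top view shows the candidates:
- Tiles at (281,222), small, and (400,303), large.
- Oak pieces with a tongue at (201,227), the longer one, and (227,154), the shorter one. A corner offcut is at (287,164), and there are blocks in the trays.
- The slab on the rack at (346,163), and the clear box at (389,228).

I'll enlarge these to confirm.

```bash
cat > h.py <<'E'
import numpy as np, cv2
def load(n): return dict(np.load(n+".npz"))
def grab(n,tag):
    from station import read_camera
    r=read_camera(n); np.savez(n+tag+".npz",**r); cv2.imwrite(f"pics/{n}{tag}.png",r["pixels"]); return r
def ray(r,uv):
    R,_=cv2.Rodrigues(r["rvec"]); t=np.asarray(r["tvec"]).reshape(3)
    uv=np.atleast_2d(uv).astype(float); K=r["camera_matrix"]
    d=np.c_[uv,np.ones(len(uv))]@np.linalg.inv(K).T
    return -R.T@t, d@R
def onz(r,uv,z):
    c,d=ray(r,uv); s=(z-c[2])/d[:,2]; return c+s[:,None]*d
def proj(r,P):
    return cv2.projectPoints(np.atleast_2d(P).astype(float),r["rvec"],r["tvec"],r["camera_matrix"],None)[0].reshape(-1,2)
def crop(r,x0,y0,x1,y1,s,fn):
    cv2.imwrite(fn,cv2.resize(r["pixels"][y0:y1,x0:x1],None,fx=s,fy=s,interpolation=cv2.INTER_CUBIC))
E
python3 - <<'E'
from h import *
t=load("top0"); s=load("side0")
crop(t,170,130,420,260,3.2,"pics/c1.png")
crop(s,140,110,390,360,2.4,"pics/c2.png")
for nm,c in (("top",t),("side",s)):
    print(nm, ray(c,[280,210])[0])
    p=[(201,227),(227,154),(346,163),(281,222),(389,228),(400,303)]
    if nm=="top": print(onz(c,p,0).round(3))
E
```

```text
top [ 0.32534675 -0.00578328  1.70697492]
[[ 0.419  0.31   0.   ]
 [ 0.66   0.229  0.   ]
 [ 0.63  -0.163  0.   ]
 [ 0.436  0.05   0.   ]
 [ 0.417 -0.301  0.   ]
 [ 0.176 -0.332  0.   ]]
side [0.16174065 0.71606721 1.04606975]
```

View pics/c1.png

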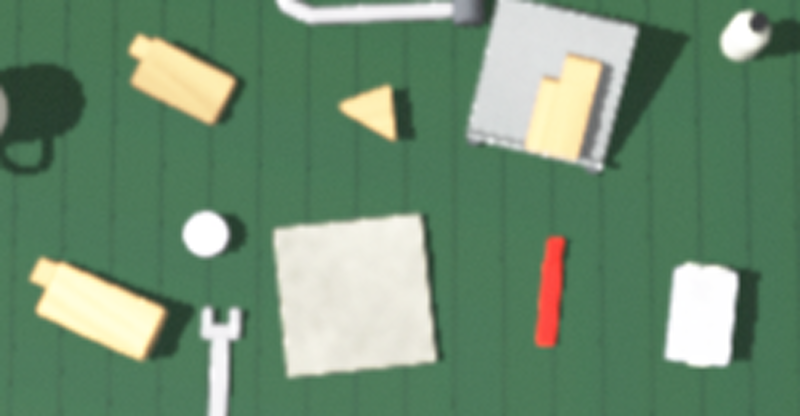

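View pics/c2.png

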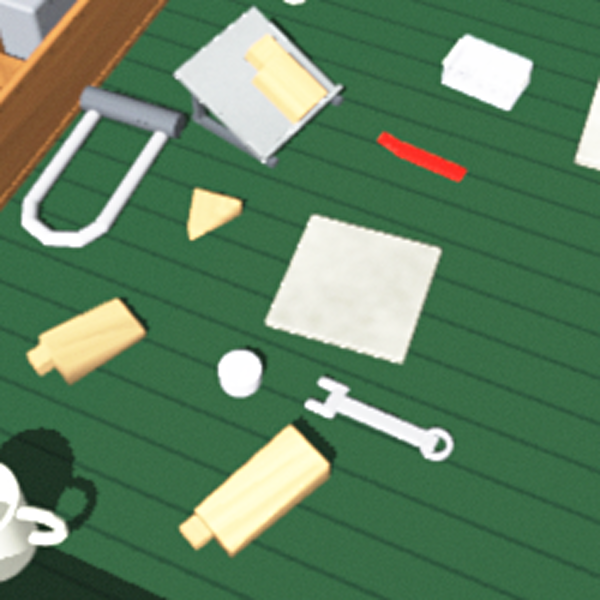

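The crops settle it:
- **Long wedge:** (201,227). Its tongue is at the upper-left end, which is the +y side, and its body is about 120 mm.
- **Short wedge:** (227,154). Its stub is at the upper-left end, the -y side at +x.
- **Small tile:** (281,222), about 150 mm. The one at (400,303) is larger.
- **Slab:** the notched piece on the rack.
- **Box:** the white-clear piece at (389,228).

Next I'll measure the contours.

```bash
python3 - <<'E'
from h import *
for nm in ("top0","side0"):
    r=load(nm); S=4
    big=cv2.resize(r["pixels"],None,fx=S,fy=S,interpolation=cv2.INTER_CUBIC)
    hsv=cv2.cvtColor(big,cv2.COLOR_BGR2HSV)
    H,Sa,V=[hsv[...,i].astype(int) for i in range(3)]
    oak=((H>8)&(H<30)&(Sa>60)&(V>120)).astype(np.uint8)
    white=((Sa<45)&(V>150)).astype(np.uint8)
    vis=big.copy()
    for lab,m in (("oak",oak),("white",white)):
        m=cv2.morphologyEx(m,cv2.MORPH_OPEN,np.ones((5,5)))
        cs,_=cv2.findContours(m,cv2.RETR_EXTERNAL,cv2.CHAIN_APPROX_NONE)
        for c in cs:
            a=cv2.contourArea(c)/S/S
            if a<80 or a>6000: continue
            cen=(c.mean(0)[0]+.5)/S-.5
            if nm=="top0" and not(170<cen[0]<450 and 125<cen[1]<350): continue
            if nm=="side0" and not(140<cen[0]<480 and 110<cen[1]<360): continue
            p=cv2.approxPolyDP(c,2.0*S*0.9,True)[:,0]
            print(nm,lab,cen.round(1),round(a),((p+.5)/S-.5).round(1).tolist(), "rect",[np.round((np.array(v)+.5)/S-.5 if i<2 else v,1).tolist() for i,v in enumerate(cv2.minAreaRect(c))])
            cv2.polylines(vis,[p.reshape(-1,1,2)],True,(255,0,255),1)
    cv2.imwrite("pics/vis_"+nm+".png",vis)
    if nm=="top0": cv2.imwrite("pics/v1.png",vis[130*4:260*4,175*4:365*4]);
    else: cv2.imwrite("pics/v2.png",vis[110*4:260*4,210*4:370*4])
E
```

```text
top0 oak [199.3 225.6] 746 [[181.4, 211.1], [179.1, 217.1], [183.4, 220.1], [182.1, 228.4], [215.1, 241.4], [221.4, 227.9], [219.9, 224.9], [189.6, 211.4]] rect [[198.6, 225.6], [43.5, 18.7], 24.2]
top0 oak [286.6 164.4] 181 [[276.1, 161.9], [278.4, 165.9], [293.4, 172.9], [290.9, 156.4]] rect [[284.5, 165.6], [16.9, 16.4], 83.7]
top0 oak [347.1 162.4] 395 [[347.4, 146.6], [346.1, 153.1], [339.1, 154.9], [342.1, 158.9], [338.1, 176.1], [349.4, 178.9], [357.6, 149.9]] rect [[346.1, 162.1], [16.7, 31.2], 14.5]
top0 oak [225.5 154. ] 536 [[212.6, 140.6], [209.9, 144.6], [212.9, 148.6], [211.1, 156.4], [236.6, 168.1], [242.9, 154.1], [220.6, 141.9]] rect [[224.6, 153.9], [34.5, 17.2], 27.7]
top0 white [400.  298.7] 4068 [[430.4, 266.9], [363.4, 271.9], [367.9, 325.4], [372.4, 326.9], [389.9, 323.1], [394.9, 333.1], [435.9, 325.9]] rect [[399.6, 300.4], [64.3, 69.1], 84.6]
top0 white [237.8 246.5] 348 [[243.4, 225.4], [239.6, 230.6], [236.1, 230.4], [235.1, 225.4], [232.1, 228.4], [235.1, 238.4], [231.6, 268.9], [236.1, 272.9], [242.1, 268.6], [239.9, 260.6], [240.9, 236.6], [244.6, 232.4
[... 3070 characters left out ...]
2.9], [176.6, 154.6], [149.4, 192.4], [148.9, 203.9], [157.9, 211.6], [169.1, 212.6], [183.6, 206.1], [211.1, 164.9]] rect [[178.8, 181.1], [40.0, 73.3], 29.4]
side0 white [420.1 159.3] 3733 [[395.4, 124.4], [379.1, 177.1], [440.6, 193.1], [443.9, 171.6], [454.9, 172.6], [456.4, 170.4], [456.4, 139.1]] rect [[421.1, 159.3], [73.4, 57.4], 14.0]
side0 white [342.2 139.7] 774 [[333.4, 124.1], [324.1, 134.6], [323.6, 144.4], [351.9, 155.6], [360.1, 143.9], [361.1, 135.1]] rect [[342.0, 139.5], [36.4, 23.4], 22.6]
side0 white [246.6 144.9] 2275 [[244.6, 112.4], [212.1, 141.4], [233.1, 161.4], [234.1, 165.9], [250.1, 177.6], [281.6, 145.1], [278.9, 145.4]] rect [[246.6, 143.8], [53.3, 48.2], 46.0]
```

View pics/v1.png

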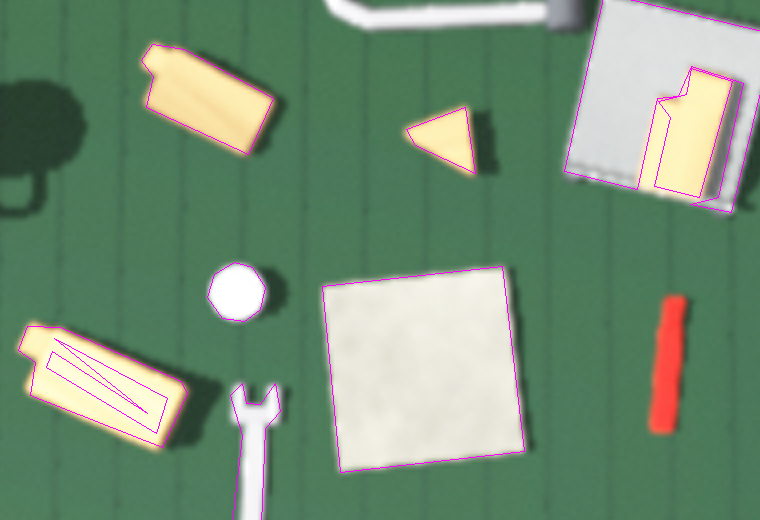

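View pics/v2.png

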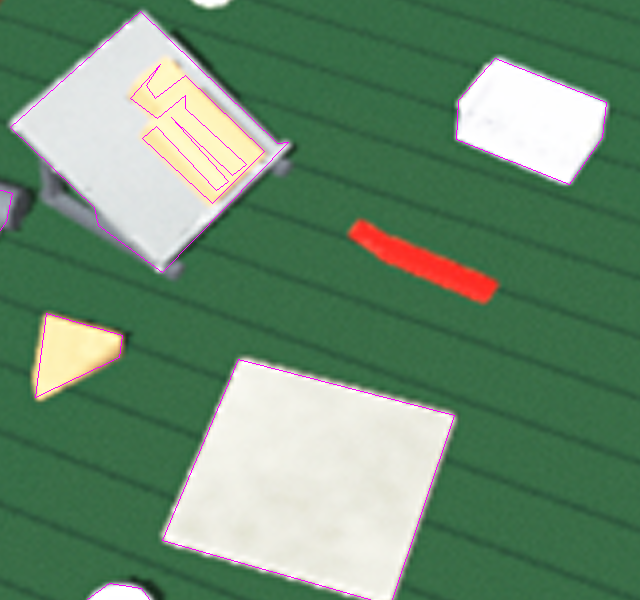

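```bash
cat > meas.py <<'E'
from h import *
t=load("top0"); s=load("side0")
def fr(o,a,b): pass
def ang(v): return np.degrees(np.arctan2(v[1],v[0]))
T1=onz(t,[(300.1,196.1),(255.1,201.1),(259.6,247.6),(305.6,242.4)],.01); T2=onz(s,[(269.1,199.4),(250.1,244.6),(307.1,260.9),(323.1,213.4)],.01)
print("tile",T1.mean(0),T2.mean(0),ang(T1[0]-T1[1]), np.linalg.norm(T1[0]-T1[1]))
# long
A=onz(t,[(182.1,228.4),(215.1,241.4)],0); B=onz(s,[(236.9,341.1),(276.2,307.5)],0)
for P,n in((A,"top"),(B,"side")):
    x=(P[1]-P[0]); x/=np.linalg.norm(x); y=np.array([-x[1],x[0],0])
    print("long",n,P.round(4)[:,:2].tolist(),np.linalg.norm(P[1]-P[0]),"yaw",ang(x),"org",P[1]-60e-3*x+27e-3*y)
A=onz(t,[(236.6,168.1),(211.1,156.4)],0); B=onz(s,[(200.1,247.6),(169.6,269.1)],0)
for P,n in((A,"top"),(B,"side")):
    x=(P[1]-P[0]); x/=np.linalg.norm(x); y=np.array([-x[1],x[0],0])
    print("short",n,P.round(4)[:,:2].tolist(),np.linalg.norm(P[1]-P[0]),"yaw",ang(x),"org",P[0]+46e-3*x-25e-3*y)
# box: top face at .036
A=onz(t,[(388.7,228.0)],.025);print("box",A)
B=onz(s,[(333.4,124.1),(324.1,134.6),(361.1,135.1)],.036);print(B.round(4))
B=onz(s,[(323.6,144.4),(351.9,155.6),(360.1,143.9)],0);print(B.round(4))
B=onz(t,[(384.1,211.4),(379.6,214.9),(377.1,241.1),(396.1,244.1),(399.9,215.6)],.036);print(B.round(4))
# rack
U=onz(t,[(325.6,127.9),(368.1,138.1)],.075); L=onz(t,[(315.6,172.4),(357.4,182.6)],.025)
U2=onz(s,[(244.6,112.4),(212.1,141.4)],.075); L2=onz(s,[(282,145.1),(250.1,178)],.025)
print("rack",U,L,"yaw",ang(U.mean(0)-L.mean(0)),ang(U[0]-U[1])-90); print(U2,L2)
E
python3 meas.py
python3 - <<'E'
from h import *
t=load("top0"); s=load("side0")
crop(t,310,120,410,250,4.6,"pics/c3.png")
crop(s,205,105,365,165,5,"pics/c4.png")
E
```

```text
tile [0.43618067 0.05255655 0.01      ] [0.43875055 0.05545548 0.01      ] -83.58838124372616 0.14704102425791257
long top [[0.4148, 0.3716], [0.3727, 0.2635]] 0.11599364381996284 yaw -111.28188354958793 org [0.41958962 0.30964499 0.        ]
long side [[0.4211, 0.3704], [0.3757, 0.2615]] 0.11794839086251961 yaw -112.66358548364401 org [0.4236888  0.30650139 0.        ]
short top [[0.6132, 0.1966], [0.6522, 0.2811]] 0.09306658604367207 yaw 65.2489480519824 org [0.65515379 0.22787168 0.        ]
short side [[0.6173, 0.1921], [0.6537, 0.2763]] 0.09174540919903103 yaw 66.59989132816854 org [0.6585197  0.22434936 0.        ]
box [[ 0.41529804 -0.29551216  0.025     ]]
[[ 0.4595 -0.3278  0.036 ]
 [ 0.4686 -0.2754  0.036 ]
 [ 0.3701 -0.318   0.036 ]]
[[ 0.4661 -0.2718  0.    ]
 [ 0.3749 -0.2637  0.    ]
 [ 0.3684 -0.3185  0.    ]]
[[ 0.4676 -0.2798  0.036 ]
 [ 0.4564 -0.2653  0.036 ]
 [ 0.3731 -0.2562  0.036 ]
 [ 0.3637 -0.3162  0.036 ]
 [ 0.4543 -0.3299  0.036 ]]
rack [[ 0.72921691 -0.09246244  0.075     ]
 [ 0.69640561 -0.22638945  0.075     ]] [[ 0.59498207 -0.06216304  0.025     ]
 [ 0.56176607 -0.1969111   0.025     ]] yaw -12.534470376454788 -13.765970714135804
[[ 0.69986191 -0.22648647  0.075     ]
 [ 0.72810748 -0.08444008  0.075     ]] [[ 0.56689833 -0.19595117  0.025     ]
 [ 0.59494793 -0.04640839  0.025     ]]
```

View pics/c3.png

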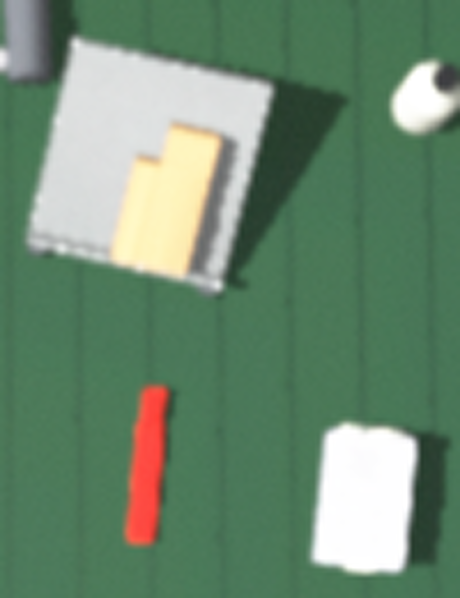

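View pics/c4.png

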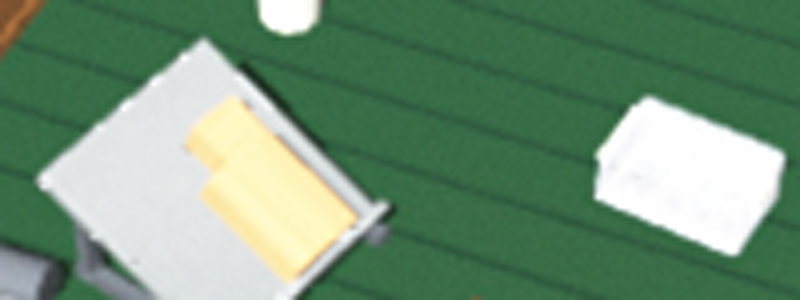

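```bash
python3 - <<'E'
from h import *
t=load("top0"); s=load("side0")
yaw=np.radians(-13.2); o=np.array([.6501,-.143,0]); c,sn=np.cos(yaw),np.sin(yaw)
Rz=np.array([[c,-sn,0],[sn,c,0],[0,0,1]]); a=np.radians(25)
Rs=Rz@np.array([[np.cos(a),0,-np.sin(a)],[0,1,0],[np.sin(a),0,np.cos(a)]])
p0=o+Rz@np.array([-.062,0,.016])
def hit(r,uv,h):
    C,d=ray(r,uv); n=Rs[:,2]; q=p0+h*n
    P=C+d*(((q-C)@n)/(d@n))[:,None]; return (P-p0)@Rs, P
for nm,r,uv in(("top",t,[(358.3,149.8),(347.4,146.7),(350.65,179.8),(339.6,154.3)]),("side",s,[(252,124.4),(276.4,148),(245.6,143)])):
    l,P=hit(r,uv,.02); print(nm,(l*1000).round(1).tolist()); print(P.round(4).tolist())
l,P=hit(t,[(325.6,127.9),(368.1,138.1)],0); print("platecorners",(l*1000).round(1).tolist())
l,P=hit(s,[(244.6,112.4),(212.1,141.4)],0); print((l*1000).round(1).tolist())
print(Rs)
E
```

```text
top [[100.0, -48.6, 20.0], [101.8, -13.0, 20.0], [-0.8, -48.9, 20.0], [72.4, 5.1, 20.0]]
[[0.6587, -0.1949, 0.0764], [0.6684, -0.1607, 0.0772], [0.5696, -0.1743, 0.0338], [0.6466, -0.137, 0.0647]]
side [[97.9, -44.0, 20.0], [1.5, -44.1, 20.0], [70.2, 15.1, 20.0]]
[[0.6578, -0.19, 0.0755], [0.5728, -0.1702, 0.0348], [0.6469, -0.1268, 0.0638]]
platecorners [[140.6, 67.3, 0.0], [139.2, -70.6, 0.0]]
[[142.0, -69.1, -0.0], [138.0, 74.4, 0.0]]
[[ 0.88236214  0.22835087 -0.41145222]
 [-0.20695617  0.9735789   0.09650525]
 [ 0.42261826  0.          0.90630779]]
```

Both views agree to within about 4 mm, and I'll use the averages:
- **Long wedge:** (0.422, 0.308), yaw -112°.
- **Short wedge:** (0.657, 0.226), yaw 66°, so it already points opposite to the long one.
- **Tile:** (0.4375, 0.054).
- **Slab centre:** 50 mm up the rack's plate and 20 mm off its centreline to -y, yaw -13°.
- **Box:** (0.417, -0.296), yaw -6°.

Next is the move helper.

```bash
cat > go.py <<'E'
# usage: go.py x y z psi [ax ay deg]  : TCP target; tool x at psi, tool down, then tilt by deg about world axis (ax,ay)
import sys; from h import *; from scipy.spatial.transform import Rotation as Ro
from station import get_obs
a=[float(v) for v in sys.argv[1:]]
o=get_obs(); q=o["tool_rot"]; R0=Ro.from_quat([q[1],q[2],q[3],q[0]])
p=np.radians(a[3]); c,s=np.cos(p),np.sin(p)
R=np.array([[c,s,0],[s,-c,0],[0,0,-1]])
R=Ro.from_matrix(R)
if len(a)>4:
    ax=np.array([a[4],a[5],0]); ax/=np.linalg.norm(ax); R=Ro.from_rotvec(ax*np.radians(a[6]))*R
M=R0.as_matrix()
print("t %.2f pos %s psi %.1f tilt %.1f F %s w %.3f q %s"%(o["t"],o["eef_pos"].round(4),np.degrees(np.arctan2(M[1,0],M[0,0])),np.degrees(np.arccos(-M[2,2])),o["contact_force"].round(1),o["gripper_width"],o["q"].round(2)))
d=R0.inv().apply(np.array(a[:3])-o["eef_pos"])/.025; r=(R0.inv()*R).as_rotvec(degrees=True)/5
print("dp",d.round(2).tolist(),"ang",r.round(2).tolist(),"dist mm",round(np.linalg.norm(d)*25),"rot",round(np.linalg.norm(r)*5))
E
python3 go.py .5 -.42 .22 30; python3 go.py .42 .308 .15 68
```

```text
t 0.10 pos [ 0.2062 -0.6421  0.2005] psi 17.8 tilt 0.1 F [0.7 0.7 1.1] w 1.002 q [ 1.15  0.48  0.02  1.56 -0.01  1.11 -0.08]
dp [13.9, -4.87, -0.77] ang [-0.02, -0.0, -2.44] dist mm 369 rot 12
t 0.10 pos [ 0.2062 -0.6421  0.2005] psi 17.8 tilt 0.1 F [0.7 0.7 1.1] w 1.002 q [ 1.15  0.48  0.02  1.56 -0.01  1.11 -0.08]
dp [19.76, -33.56, 2.07] ang [-0.02, -0.01, -10.04] dist mm 975 rot 50
```

jog_arm(dp=[[13.9,-4.9,-0.8],[13.9,-4.9,-0.8],[13.9,-4.9,-0.8],[13.9,-4.9,-0.8],[13.9,-4.9,-0.8]], angular=[[0,0,-2.4],[0,0,-2.4],[0,0,-2.4],[0,0,-2.4],[0,0,-2.4]], claw=[85,85,85,85,85], grip_force=40)

```text
t: 0.6
eef_pos: [0.4063, -0.4901, 0.2147]
tool_rot: [-0.0, 0.966, 0.257, -0.0]
contact_force: [2.0, -0.7, 0.6]
gripper_width: 0.996
```

```bash
python3 go.py .56 -.15 .22 45
```

```text
t 0.60 pos [ 0.4063 -0.4901  0.2147] psi 29.8 tilt 0.0 F [ 2.  -0.7  0.6] w 0.996 q [ 0.85  0.41 -0.09  1.63  0.04  1.11 -0.31]
dp [12.1, -8.75, -0.21] ang [-0.01, 0.0, -3.04] dist mm 373 rot 15
```

jog_arm(dp=[[12,-9,0],[12,-9,0],[12,-9,0],[12,-9,0],[12,-9,0]], angular=[[0,0,-3],[0,0,-3],[0,0,-3],[0,0,-3],[0,0,-3]], claw=[85,85,85,85,85])

```text
t: 1.1
eef_pos: [0.5043, -0.2601, 0.2147]
tool_rot: [-0.0, 0.925, 0.381, -0.0]
contact_force: [0.9, -1.2, -1.0]
gripper_width: 0.995
```

```bash
python3 go.py .55 .12 .2 60
```

```text
t 1.10 pos [ 0.5043 -0.2601  0.2147] psi 44.8 tilt 0.0 F [ 0.9 -1.2 -1. ] w 0.995 q [ 0.57  0.3  -0.25  1.79  0.08  1.06 -0.5 ]
dp [12.01, -9.5, 0.59] ang [-0.0, 0.0, -3.04] dist mm 383 rot 15
```

jog_arm(dp=[[12,-9.5,0.6],[12,-9.5,0.6],[12,-9.5,0.6],[12,-9.5,0.6],[12,-9.5,0.6]], angular=[[0,0,-3],[0,0,-3],[0,0,-3],[0,0,-3],[0,0,-3]], claw=[85,85,85,85,85])

```text
t: 1.6
eef_pos: [0.5335, -0.0123, 0.2049]
tool_rot: [0.0, 0.867, 0.498, -0.0]
contact_force: [1.1, -0.0, -0.1]
gripper_width: 0.993
```

```bash
python3 go.py .47 .26 .12 68;
```

```text
t 1.60 pos [ 0.5335 -0.0123  0.2049] psi 59.8 tilt 0.0 F [ 1.1 -0.  -0.1] w 0.993 q [ 0.26  0.27 -0.43  1.87  0.13  1.03 -0.74]
dp [8.13, -7.68, 3.4] ang [-0.0, 0.0, -1.64] dist mm 292 rot 8
```

jog_arm(dp=[[8.1,-7.7,3.4],[8.1,-7.7,3.4],[8.1,-7.7,3.4],[8.1,-7.7,3.4],[8.1,-7.7,3.4]], angular=[[0,0,-1.6],[0,0,-1.6],[0,0,-1.6],[0,0,-1.6],[0,0,-1.6]], claw=[85,85,85,85,85])

```text
t: 2.1
eef_pos: [0.4778, 0.22, 0.1317]
tool_rot: [0.0, 0.83, 0.558, -0.0]
contact_force: [1.9, -0.7, 0.7]
gripper_width: 0.996
```

```bash
python3 go.py .419 .302 .08 68;
```

```text
t 2.10 pos [0.4778 0.22   0.1317] psi 67.8 tilt 0.0 F [ 1.9 -0.7  0.7] w 0.996 q [-0.11  0.37 -0.54  1.95  0.24  0.89 -1.16]
dp [2.15, -3.42, 2.07] ang [0.0, 0.0, -0.04] dist mm 113 rot 0
```

jog_arm(dp=[[2.15,-3.4,2.1],[2.15,-3.4,2.1],[2.15,-3.4,2.1],[2.15,-3.4,2.1],[2.15,-3.4,2.1]], angular=[[0,0,0],[0,0,0],[0,0,0],[0,0,0],[0,0,0]], claw=[85,85,85,85,85])

```text
t: 2.6
eef_pos: [0.4208, 0.2998, 0.0799]
tool_rot: [0.0, 0.83, 0.558, -0.0]
contact_force: [0.7, -0.5, 0.6]
gripper_width: 0.995
```

```bash
python3 go.py .419 .302 -.001 68; python3 -c "
from h import *
r=grab('side','1'); crop(r,170,220,330,370,4,'pics/c5.png')
print(proj(r,[.419,.302,0]))"
```

```text
t 2.60 pos [0.4208 0.2998 0.0799] psi 67.8 tilt 0.0 F [ 0.7 -0.5  0.6] w 0.995 q [-0.3   0.43 -0.54  2.01  0.31  0.78 -1.41]
dp [0.06, -0.1, 3.24] ang [0.0, 0.01, -0.04] dist mm 81 rot 0
[[251.54273251 315.16967426]]
```

View pics/c5.png

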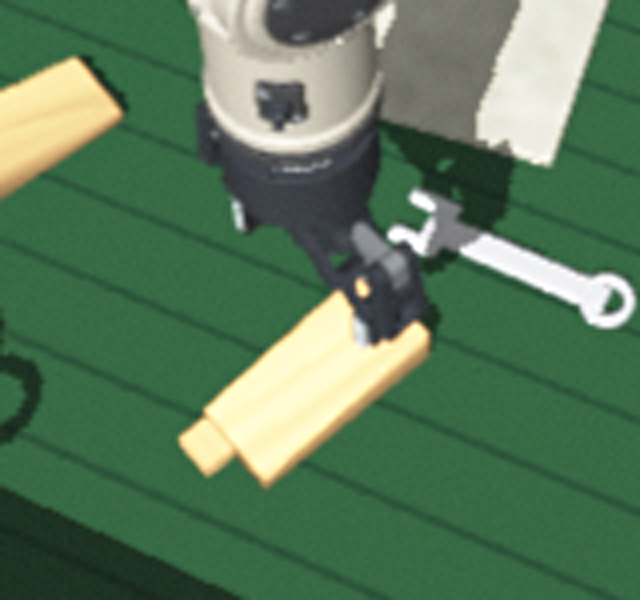

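The gripper sits squarely over the wedge, with the near finger at about (263,300). Now I'll descend and close.

jog_arm(dp=[[0,-0.1,2],[0,-0.1,2.9],[0,-0.1,3.2],[0,-0.1,3.25],[0,-0.1,3.25]], angular=[[0,0,0],[0,0,0],[0,0,0],[0,0,0],[0,0,0]], claw=[85,85,85,85,60])

```text
t: 3.15
eef_pos: [0.4193, 0.3016, -0.0002]
tool_rot: [0.0, 0.83, 0.557, 0.001]
contact_force: [0.1, 0.3, 0.5]
gripper_width: 0.85
```

jog_arm(dp=[[0,0,0],[0,0,0],[0,0,0],[0,0,0],[0,0,0]], angular=[[0,0,0],[0,0,0],[0,0,0],[0,0,0],[0,0,0]], claw=[40,40,40,40,40])

```text
t: 3.65
eef_pos: [0.418, 0.3015, -0.0012]
tool_rot: [0.0, 0.83, 0.558, 0.0]
contact_force: [-0.2, -0.7, -0.2]
gripper_width: 0.466
```

```bash
python3 -c "
from h import *
from station import get_obs
r=grab('side','2'); crop(r,170,220,330,370,4,'pics/c6.png'); r=grab('top','2'); crop(r,150,180,310,290,4,'pics/c7.png')
print(get_obs()['gripper_width'])"
```

```text
0.4669906991118581
```

View pics/c6.png

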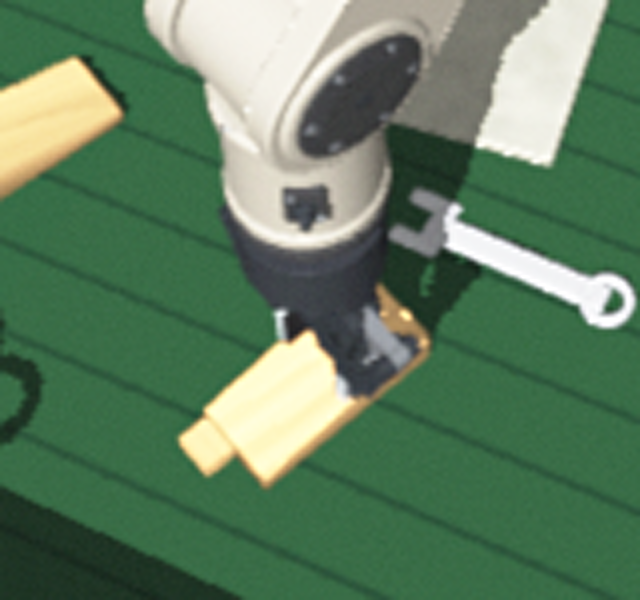

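View pics/c7.png

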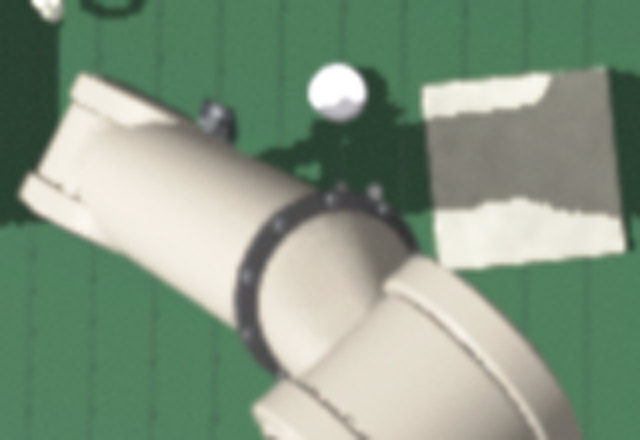

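jog_arm(dp=[[0,0,0],[0,0,0],[0,0,-0.5],[0,0,-1],[0,0,-1.5]], angular=[[0,0,0],[0,0,0],[0,0,0],[0,0,0],[0,0,0]], claw=[20,20,20,20,20])

```text
t: 4.25
eef_pos: [0.4182, 0.3018, 0.0377]
tool_rot: [-0.0, 0.83, 0.558, 0.0]
contact_force: [-0.0, 0.2, -0.0]
gripper_width: 0.233
```

```bash
python3 -c "
from h import *
from station import get_obs
r=grab('side','3'); crop(r,170,220,330,370,4,'pics/c8.png')
print(get_obs()['gripper_width'])"
```

```text
0.23347707974484685
```

View pics/c8.png

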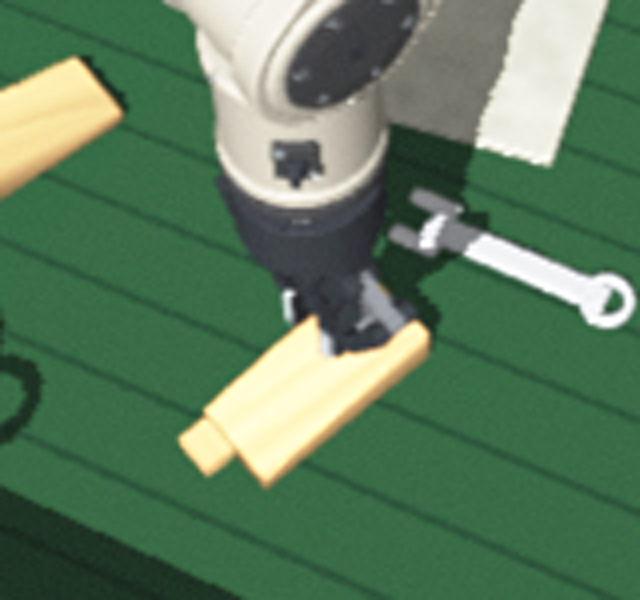

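jog_arm(dp=[[0,0,-1.5],[0,0,-3],[0,0,-3],[0,0,-3],[0,0,-3]], angular=[[0,0,0],[0,0,0],[0,0,0],[0,0,0],[0,0,0]], claw=[85,85,85,85,85])

```text
t: 4.8
eef_pos: [0.4175, 0.3008, 0.1105]
tool_rot: [0.0, 0.83, 0.558, -0.001]
contact_force: [-0.3, 0.3, -0.0]
gripper_width: 0.997
```

```bash
python3 -c "
from h import *
from station import get_obs
r=grab('side','4'); 
o=get_obs(); p=o['eef_pos'];print(p,o['gripper_width'])
ps=np.radians(67.8); x=np.array([np.cos(ps),np.sin(ps),0]); y=np.array([np.sin(ps),-np.cos(ps),0])
P=np.array([p,p+.0425*y,p-.0425*y,p+.03*x]); uv=proj(r,P); print(uv)
for c,(u,v) in zip([(0,0,255),(255,0,0),(255,255,0),(0,255,255)],uv): r['pixels'][int(round(v)),int(round(u))]=c
crop(r,170,200,330,350,4,'pics/c9.png')"
```

```text
[0.41729044 0.30070968 0.11017809] 0.9915784599388713
[[250.21563841 292.45230192]
 [237.10844894 279.45470854]
 [263.8041356  305.92717855]
 [239.37104803 301.40832057]]
```

View pics/c9.png

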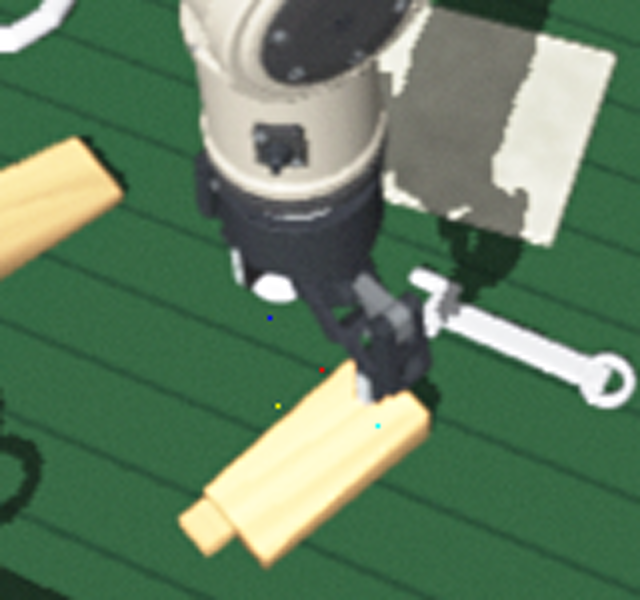

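```bash
python3 -c "
from h import *
r=load('side2'); 
p=np.array([.418,.3015,0.])
ps=np.radians(67.8); x=np.array([np.cos(ps),np.sin(ps),0]); y=np.array([np.sin(ps),-np.cos(ps),0])
S=8;x0,y0=215,265
im=cv2.resize(r['pixels'][y0:y0+75,x0:x0+95],None,fx=S,fy=S,interpolation=cv2.INTER_CUBIC)
for z,c in((0,(0,0,255)),(.02,(0,255,255)),(.04,(255,0,255))):
  for w in (.02,-.02):
    P=np.array([p+w*y-.011*x,p+w*y+.011*x])+[0,0,z]
    uv=((proj(r,P)-[x0,y0]+.5)*S).astype(int)
    cv2.line(im,tuple(map(int,uv[0])),tuple(map(int,uv[1])),c,2)
cv2.imwrite('pics/c10.png',im)"
```

```text
(no output)
```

View pics/c10.png

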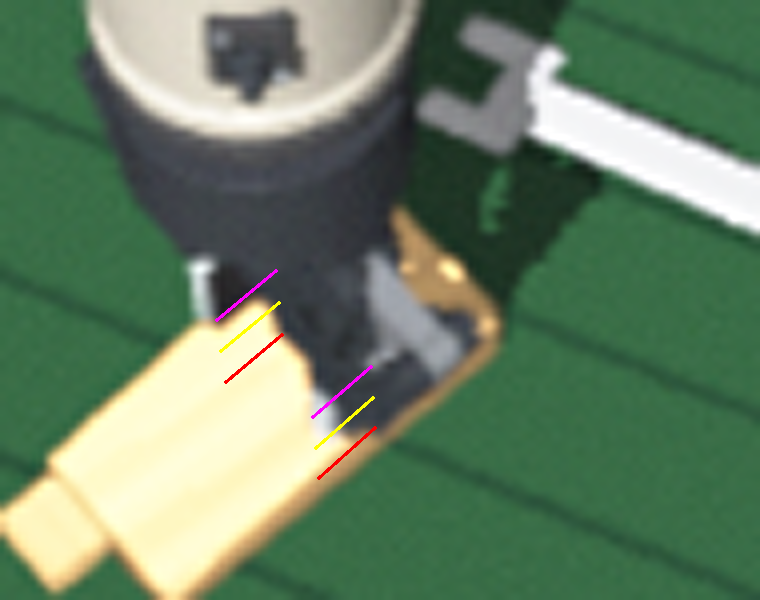

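The fingers closed above the wedge: in the crop their tips sit around z≈25 mm although the TCP read 0, and the wedge is unmoved. So the real fingertip height differs from what I assumed. I'll shut the fingers and measure the tip directly.

jog_arm(dp=[[0,0,0],[0,0,0],[0,0,0],[0,0,0],[0,0,0]], angular=[[0,0,0],[0,0,0],[0,0,0],[0,0,0],[0,0,0]], claw=[0,0,0,0,0])

```text
t: 5.35
eef_pos: [0.4178, 0.3015, 0.111]
tool_rot: [-0.0, 0.83, 0.558, -0.0]
contact_force: [-0.0, -0.9, 0.2]
gripper_width: 0.139
```

```bash
python3 -c "
from h import *
from station import get_obs
r=grab('side','5'); o=get_obs(); p=o['eef_pos'];print(p,o['gripper_width'],o['tool_rot'])
ps=np.radians(67.8); x=np.array([np.cos(ps),np.sin(ps),0]); y=np.array([np.sin(ps),-np.cos(ps),0])
S=8;x0,y0=210,240
im=cv2.resize(r['pixels'][y0:y0+75,x0:x0+95],None,fx=S,fy=S,interpolation=cv2.INTER_CUBIC)
for z,c in((0,(0,0,255)),(.01,(0,255,255)),(.02,(255,0,255))):
    P=np.array([p-.011*x,p+.011*x])+[0,0,z]
    uv=((proj(r,P)-[x0,y0]+.5)*S).astype(int)
    cv2.line(im,tuple(map(int,uv[0])),tuple(map(int,uv[1])),c,2)
cv2.imwrite('pics/c11.png',im)"
```

```text
[0.41791441 0.30146857 0.11108616] 0.04736636337620182 [-6.84048754e-06  8.29983809e-01  5.57787483e-01 -4.23470058e-05]
```

View pics/c11.png

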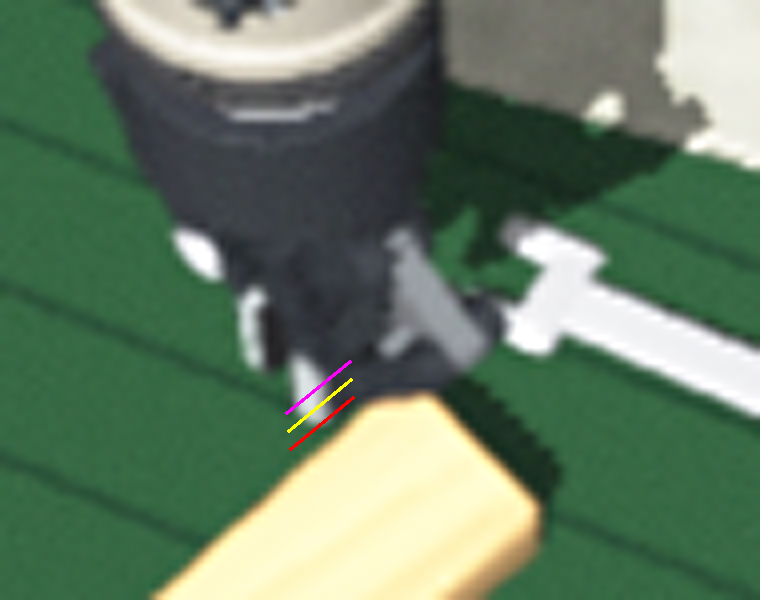

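The tips appear roughly 20 mm higher than the nominal TCP. I'll confirm with a gentle touch of the shut fingers on the wedge top, whose height there is about 26 mm.

jog_arm(dp=[[0,0,1.6],[0,0,3.0],[0,0,3.2],[0,0,3.3],[0,0,3.4]], angular=[[0,0,0],[0,0,0],[0,0,0],[0,0,0],[0,0,0]], claw=[0,0,0,0,0])

```text
t: 5.9
eef_pos: [0.4188, 0.3024, 0.0274]
tool_rot: [-0.0, 0.83, 0.558, 0.001]
contact_force: [0.6, -0.3, 0.2]
gripper_width: 0.002
```

jog_arm(dp=[[0,0,0.1],[0,0,0.2],[0,0,0.3],[0,0,0.4],[0,0,0.4]], angular=[[0,0,0],[0,0,0],[0,0,0],[0,0,0],[0,0,0]], claw=[0,0,0,0,0])

```text
t: 6.4
eef_pos: [0.4178, 0.3013, 0.0159]
tool_rot: [0.0, 0.83, 0.558, -0.0]
contact_force: [-0.0, -0.9, 0.3]
gripper_width: 0.0
```

jog_arm(dp=[[0,0,0.2],[0,0,0.3],[0,0,0.4],[0,0,0.4],[0,0,0.4]], angular=[[0,0,0],[0,0,0],[0,0,0],[0,0,0],[0,0,0]], claw=[0,0,0,0,0])

```text
t: 6.9
eef_pos: [0.4179, 0.3015, 0.006]
tool_rot: [0.0, 0.83, 0.558, -0.0]
contact_force: [0.1, -0.2, -0.9]
gripper_width: 0.001
```

jog_arm(dp=[[0,0,0.05],[0,0,0.1],[0,0,0.15],[0,0,0.2],[0,0,0.2]], angular=[[0,0,0],[0,0,0],[0,0,0],[0,0,0],[0,0,0]], claw=[0,0,0,0,0])

```text
t: 7.4
eef_pos: [0.4178, 0.3014, 0.0009]
tool_rot: [0.0, 0.83, 0.558, -0.0]
contact_force: [0.2, -0.2, 0.2]
gripper_width: 0.002
```

jog_arm(dp=[[0,0,0.05],[0,0,0.1],[0,0,0.15],[0,0,0.2],[0,0,0.2]], angular=[[0,0,0],[0,0,0],[0,0,0],[0,0,0],[0,0,0]], claw=[0,0,0,0,0])

```text
t: 7.9
eef_pos: [0.4179, 0.3015, -0.0038]
tool_rot: [0.0, 0.83, 0.558, -0.0]
contact_force: [-0.3, -0.1, 2.4]
gripper_width: 0.003
```

```bash
python3 -c "
from h import *
from station import get_obs
r=grab('side','6'); o=get_obs(); p=o['eef_pos'];print(p,o['contact_force'],o['gripper_width'],o['tool_rot'])
S=8;x0,y0=210,260
im=cv2.resize(r['pixels'][y0:y0+75,x0:x0+95],None,fx=S,fy=S,interpolation=cv2.INTER_CUBIC)
cv2.imwrite('pics/c12.png',im)"
```

```text
[ 0.4178998   0.30146065 -0.0038394 ] [ 0.52689869 -0.76649798  1.4639912 ] 0.0011704958490565893 [ 4.59109907e-05  8.29973377e-01  5.57803002e-01 -3.70294927e-05]
```

View pics/c12.png

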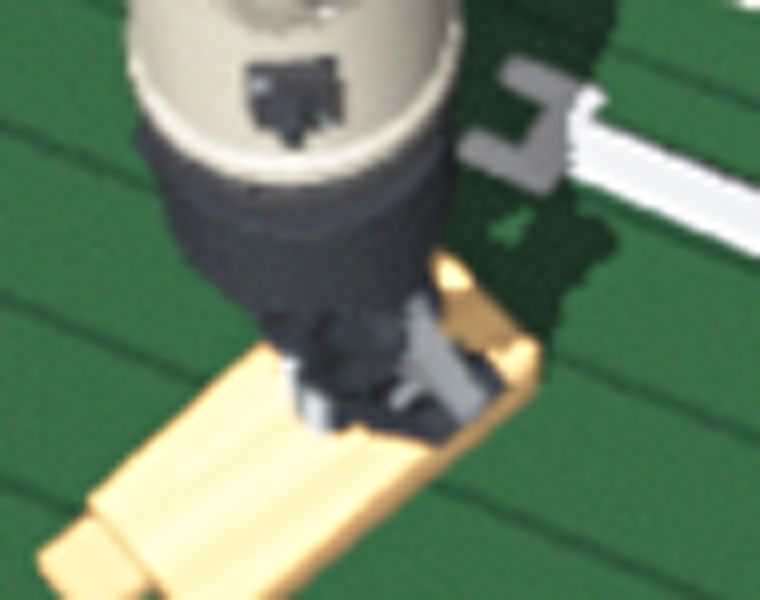

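Contact of about 2 N came at TCP reading z = -0.004. So the fingertips stand about 29 mm above the reported z, measured from the mat. I'll lift, open, and descend about 25 mm lower than before.

jog_arm(dp=[[0,0,-1.4],[0,0,-1.4],[0,0,-1.4],[0,0,-1.4],[0,0,-1.4]], angular=[[0,0,0],[0,0,0],[0,0,0],[0,0,0],[0,0,0]], claw=[0,85,85,85,85])

```text
t: 8.45
eef_pos: [0.4174, 0.3009, 0.0304]
tool_rot: [0.0, 0.83, 0.558, -0.001]
contact_force: [0.5, -0.5, -0.1]
gripper_width: 0.682
```

jog_arm(dp=[[0,0,0.8],[0,0,1.6],[0,0,2.1],[0,0,2.35],[0,0,2.35]], angular=[[0,0,0],[0,0,0],[0,0,0],[0,0,0],[0,0,0]], claw=[85,85,85,85,85])

```text
t: 8.95
eef_pos: [0.4173, 0.3011, -0.0285]
tool_rot: [0.0, 0.83, 0.558, -0.001]
contact_force: [0.1, 0.2, 0.6]
gripper_width: 0.994
```

jog_arm(dp=[[0,0,0],[0,0,0],[0,0,0],[0,0,0],[0,0,0]], angular=[[0,0,0],[0,0,0],[0,0,0],[0,0,0],[0,0,0]], claw=[30,30,30,30,30])

```text
t: 9.45
eef_pos: [0.4185, 0.3019, -0.0266]
tool_rot: [0.0, 0.83, 0.558, 0.001]
contact_force: [-1.0, -0.8, 5.9]
gripper_width: 0.623
```

Gripped at 53 mm, which matches the wedge width. Next I'll lift and carry it.

jog_arm(dp=[[0,0,-0.8],[0,0,-2],[0,0,-3],[0,0,-4],[0,0,-4]], angular=[[0,0,0],[0,0,0],[0,0,0],[0,0,0],[0,0,0]], claw=[30,30,30,30,30])

```text
t: 9.95
eef_pos: [0.4198, 0.3031, 0.0757]
tool_rot: [-0.0, 0.83, 0.558, 0.003]
contact_force: [0.1, 0.6, -1.1]
gripper_width: 0.626
```

```bash
python3 go.py .52 .16 .07 67.8;  python3 go.py .442 .0485 .07 67.8; python3 -c "
from h import *
r=grab('side','7'); crop(r,170,180,330,330,4,'pics/c13.png')"
```

```text
t 9.95 pos [0.4198 0.3031 0.0757] psi 67.8 tilt 0.4 F [ 0.1  0.6 -1.1] w 0.626 q [-0.3   0.44 -0.55  2.01  0.33  0.77 -1.43]
dp [-3.78, 5.87, 0.23] ang [0.04, -0.06, -0.0] dist mm 175 rot 0
t 9.95 pos [0.4198 0.3031 0.0757] psi 67.8 tilt 0.4 F [ 0.1  0.6 -1.1] w 0.626 q [-0.3   0.44 -0.55  2.01  0.33  0.77 -1.43]
dp [-9.09, 4.67, 0.2] ang [0.04, -0.06, -0.0] dist mm 256 rot 0
```

View pics/c13.png

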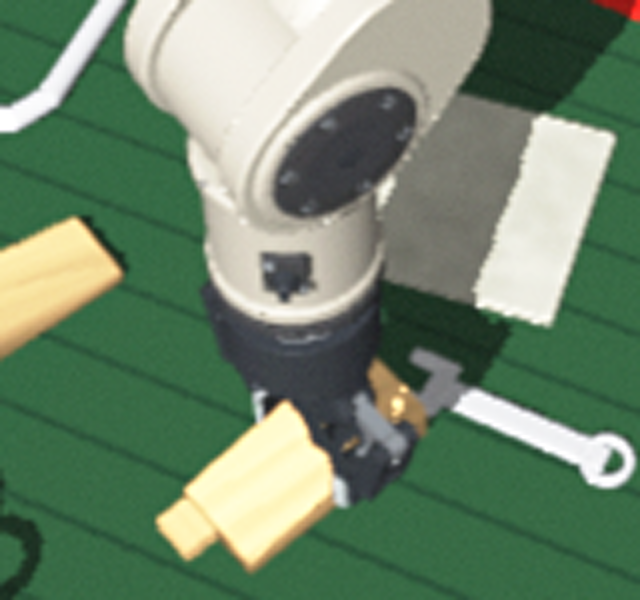

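The wedge is held and lifted clear. Carrying it straight to over the tile.

jog_arm(dp=[[-1.5,0.8,0],[-3.5,1.8,0],[-5.5,2.8,0],[-7.4,3.8,0],[-9.1,4.7,0.2]], angular=[[0,0,0],[0,0,0],[0,0,0],[0,0,0],[0,0,0]], claw=[30,30,30,30,30])

```text
t: 10.5
eef_pos: [0.4388, 0.0579, 0.0678]
tool_rot: [-0.0, 0.83, 0.558, -0.0]
contact_force: [1.3, 0.3, -0.9]
gripper_width: 0.625
```

```bash
python3 go.py .442 .0485 -.008 67.8; python3 -c "
from h import *
r=grab('side','8'); crop(r,200,130,360,280,4,'pics/c14.png')"
```

```text
t 10.50 pos [0.4388 0.0579 0.0678] psi 67.8 tilt 0.0 F [ 1.3  0.3 -0.9] w 0.625 q [ 0.17  0.34 -0.52  2.18  0.27  0.68 -0.91]
dp [-0.3, 0.26, 3.03] ang [-0.0, 0.01, 0.01] dist mm 76 rot 0
```

View pics/c14.png

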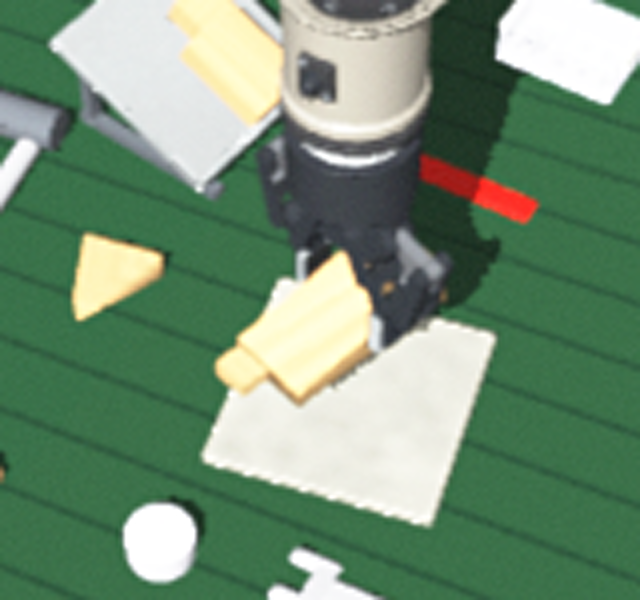

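jog_arm(dp=[[0,0,0],[0,0,1.2],[0,0,2.4],[0,0,3.0],[0,0,3.0]], angular=[[0,0,0],[0,0,0],[0,0,0],[0,0,0],[0,0,0]], claw=[30,30,30,30,30])

```text
t: 11.05
eef_pos: [0.4371, 0.0613, -0.0087]
tool_rot: [-0.001, 0.829, 0.559, -0.002]
contact_force: [0.7, 1.5, -1.7]
gripper_width: 0.626
```

```bash
python3 go.py .442 .0485 -.0165 67.8
```

```text
t 11.05 pos [ 0.4371  0.0613 -0.0087] psi 68.0 tilt 0.3 F [ 0.7  1.5 -1.7] w 0.626 q [ 0.08  0.48 -0.43  2.22  0.4   0.51 -1.04]
dp [-0.4, 0.38, 0.31] ang [-0.05, 0.02, 0.03] dist mm 16 rot 0
```

jog_arm(dp=[[-0.4,0.38,0],[-0.4,0.38,0],[-0.4,0.38,0],[-0.4,0.38,0.1],[-0.4,0.38,0.1]], angular=[[0,0,0],[0,0,0],[0,0,0],[0,0,0],[0,0,0]], claw=[30,30,30,30,30])

```text
t: 11.55
eef_pos: [0.4443, 0.0478, -0.009]
tool_rot: [-0.0, 0.83, 0.558, 0.0]
contact_force: [-0.5, 0.0, -1.0]
gripper_width: 0.621
```

```bash
python3 go.py .442 .0485 -.0165 67.8;python3 -c "
from h import *
r=grab('side','9'); crop(r,200,150,360,300,4,'pics/c15.png')"
```

```text
t 11.55 pos [ 0.4443  0.0478 -0.009 ] psi 67.8 tilt 0.0 F [-0.5  0.  -1. ] w 0.621 q [ 0.11  0.49 -0.43  2.22  0.41  0.51 -1.02]
dp [-0.01, -0.09, 0.3] ang [0.0, -0.0, 0.01] dist mm 8 rot 0
```

View pics/c15.png

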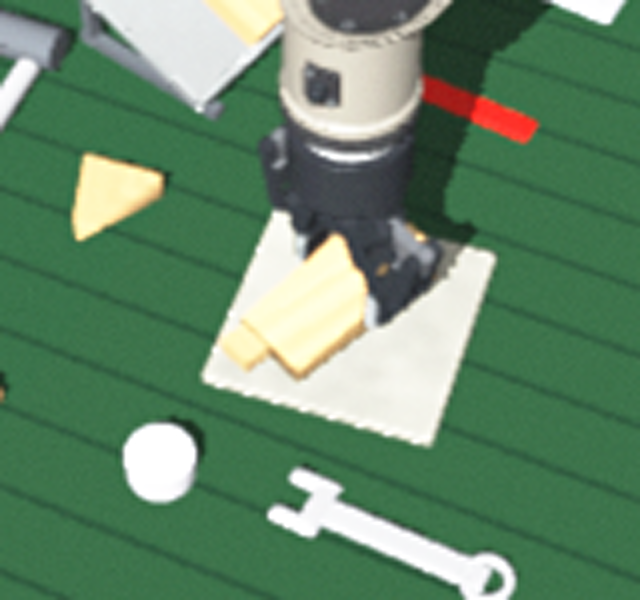

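jog_arm(dp=[[0,0,0.1],[0,0,0.2],[0,0,0.28],[0,0,0.32],[0,0,0.32]], angular=[[0,0,0],[0,0,0],[0,0,0],[0,0,0],[0,0,0]], claw=[30,30,30,30,30])

```text
t: 12.1
eef_pos: [0.4443, 0.0472, -0.0166]
tool_rot: [0.0, 0.83, 0.558, -0.0]
contact_force: [-3.7, -0.4, 9.0]
gripper_width: 0.619
```

```bash
python3 go.py .442 .0485 -.0165 67.8
```

```text
t 12.10 pos [ 0.4443  0.0472 -0.0166] psi 67.8 tilt 0.0 F [-3.7 -0.4  9. ] w 0.619 q [ 0.1   0.5  -0.41  2.22  0.42  0.5  -1.03]
dp [0.01, -0.11, -0.01] ang [0.0, 0.01, 0.0] dist mm 3 rot 0
```

jog_arm(dp=[[0,0,0],[0,0,0],[0,0,0],[0,0,-1],[0,0,-2]], angular=[[0,0,0],[0,0,0],[0,0,0],[0,0,0],[0,0,0]], claw=[80,85,85,85,85])

```text
t: 12.6
eef_pos: [0.4436, 0.0473, 0.033]
tool_rot: [-0.001, 0.83, 0.558, -0.001]
contact_force: [1.5, 0.5, 1.1]
gripper_width: 0.991
```

```bash
python3 go.py .62 .19 .12 67.8; python3 go.py .654 .22 .05 66
```

```text
t 12.60 pos [0.4436 0.0473 0.033 ] psi 67.8 tilt 0.1 F [1.5 0.5 1.1] w 0.991 q [ 0.17  0.41 -0.49  2.2   0.33  0.61 -0.95]
dp [7.95, 4.37, -3.5] ang [-0.02, 0.01, 0.01] dist mm 243 rot 0
t 12.60 pos [0.4436 0.0473 0.033 ] psi 67.8 tilt 0.1 F [1.5 0.5 1.1] w 0.991 q [ 0.17  0.41 -0.49  2.2   0.33  0.61 -0.95]
dp [9.57, 5.18, -0.7] ang [-0.02, 0.01, 0.37] dist mm 273 rot 2
```

jog_arm(dp=[[0,0,-1.9],[1.5,0.8,-2.5],[3.5,1.9,-2.5],[5.5,3,-2.5],[7.5,4.1,-2.5]], angular=[[0,0,0],[0,0,0],[0,0,0],[0,0,0],[0,0,0]], claw=[85,85,85,85,85])

```text
t: 13.1
eef_pos: [0.5953, 0.1696, 0.0956]
tool_rot: [0.0, 0.83, 0.557, 0.0]
contact_force: [0.9, -0.6, -0.1]
gripper_width: 0.996
```

```bash
python3 go.py .655 .222 .04 66; python3 -c "
from h import *
r=grab('side','10'); crop(r,130,170,330,310,4,'pics/c16.png')
r=grab('top','10'); crop(r,180,120,340,270,4,'pics/c17.png')"
```

```text
t 13.10 pos [0.5953 0.1696 0.0956] psi 67.8 tilt 0.0 F [ 0.9 -0.6 -0.1] w 0.996 q [-0.01  0.55 -0.51  1.76  0.33  0.91 -1.04]
dp [2.85, 1.42, 2.22] ang [0.01, 0.0, 0.35] dist mm 97 rot 2
```

View pics/c16.png

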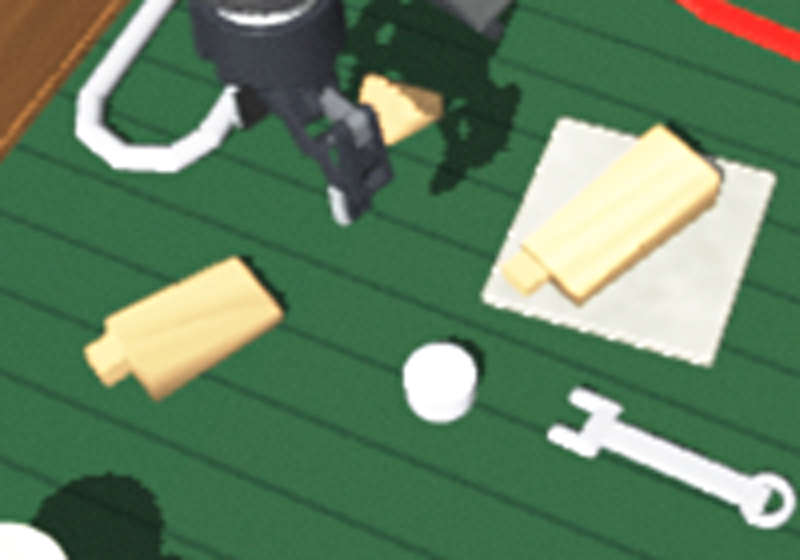

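View pics/c17.png

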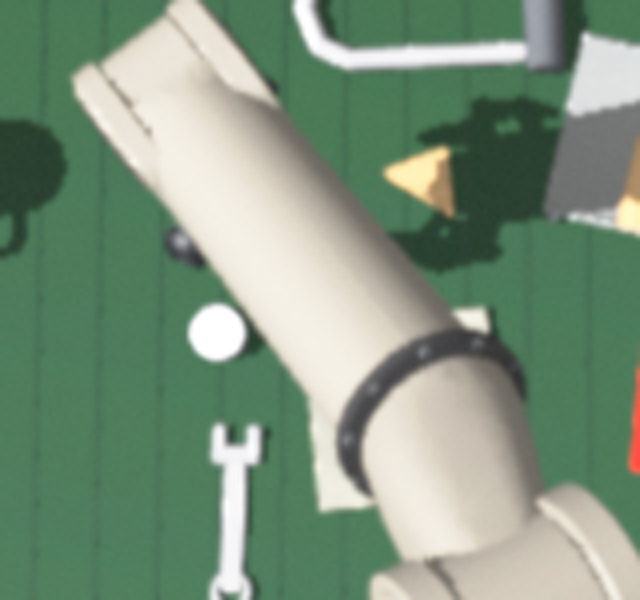

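```bash
python3 -c "
from h import *
s=load('side10')
P=onz(s,[(275,245.75),(309.5,218.75)],.01); x=(P[1]-P[0]); print(np.linalg.norm(x)); x/=np.linalg.norm(x); y=np.array([-x[1],x[0],0]); print(P, np.degrees(np.arctan2(x[1],x[0])),(P[0]+P[1])/2+27e-3*y)
P=onz(s,[(275,242.8),(309.8,213.5)],[.023]);print(P)
"; python3 go.py .659 .2306 .03 66
```

```text
0.12166258570721149
[[0.44590442 0.1153734  0.01      ]
 [0.3990504  0.00309479 0.01      ]] -112.65084710287908 [0.44739487 0.048836   0.01      ]
[[ 0.4459454   0.11507525  0.023     ]
 [ 0.40170331 -0.00375503  0.023     ]]
t 13.20 pos [0.5977 0.1748 0.0956] psi 68.0 tilt 0.4 F [-1.3 -0.1 -0.7] w 0.998 q [-0.01  0.55 -0.51  1.75  0.33  0.91 -1.04]
dp [2.97, 1.44, 2.64] ang [0.01, -0.07, 0.4] dist mm 106 rot 2
```

jog_arm(dp=[[2.6,1.1,1.0],[2.6,1.1,2],[2.6,1.1,2],[2.6,1.1,2],[2.6,1.1,2]], angular=[[0,0,0.36],[0,0,0.36],[0,0,0.36],[0,0,0.36],[0,0,0.36]], claw=[85,85,85,85,85])

```text
t: 13.7
eef_pos: [0.6438, 0.2178, 0.0462]
tool_rot: [0.0, 0.839, 0.544, 0.0]
contact_force: [0.8, -0.5, 0.4]
gripper_width: 0.998
```

```bash
python3 go.py .659 .2306 -.0255 66
```

```text
t 13.70 pos [0.6438 0.2178 0.0462] psi 66.0 tilt 0.0 F [ 0.8 -0.5  0.4] w 0.998 q [-0.1   0.69 -0.46  1.63  0.37  0.9  -1.12]
dp [0.72, 0.35, 2.87] ang [0.01, 0.0, -0.01] dist mm 74 rot 0
```

jog_arm(dp=[[0.72,0.35,0.5],[0.72,0.35,1.5],[0.72,0.35,2.3],[0.72,0.35,2.85],[0.72,0.35,2.85]], angular=[[0,0,0],[0,0,0],[0,0,0],[0,0,0],[0,0,0]], claw=[85,85,85,85,85])

```text
t: 14.2
eef_pos: [0.6574, 0.2299, -0.0277]
tool_rot: [-0.0, 0.839, 0.544, -0.002]
contact_force: [-0.3, 0.6, 0.2]
gripper_width: 0.993
```

jog_arm(dp=[[0,0,0],[0,0,0],[0,0,0],[0,0,0],[0,0,0]], angular=[[0,0,0],[0,0,0],[0,0,0],[0,0,0],[0,0,0]], claw=[30,30,30,30,30])

```text
t: 14.7
eef_pos: [0.6602, 0.2319, -0.0242]
tool_rot: [0.0, 0.839, 0.545, 0.001]
contact_force: [-0.7, -1.1, 6.7]
gripper_width: 0.573
```

Gripped at 49 mm. I'll lift, carry it over, and tilt the tool 10° to match the slope.

jog_arm(dp=[[0,0,-0.8],[0,0,-2],[0,0,-3.5],[0,0,-5],[0,0,-5]], angular=[[0,0,0],[0,0,0],[0,0,0],[0,0,0],[0,0,0]], claw=[30,30,30,30,30])

```text
t: 15.2
eef_pos: [0.6626, 0.2337, 0.1071]
tool_rot: [0.001, 0.839, 0.545, 0.005]
contact_force: [0.8, 0.9, -0.6]
gripper_width: 0.577
```

```bash
python3 go.py .4479 .0532 .08 67.7 -.925 .379 10
```

```text
t 15.20 pos [0.6626 0.2337 0.1071] psi 66.0 tilt 0.6 F [ 0.8  0.9 -0.6] w 0.577 q [-0.11  0.65 -0.48  1.55  0.34  1.02 -1.1 ]
dp [-10.1, -4.92, 0.96] ang [0.05, -2.09, -0.35] dist mm 282 rot 11
```

jog_arm(dp=[[-1.9,-0.9,0],[-3.8,-1.8,0],[-5.7,-2.7,0.2],[-7.6,-3.6,0.5],[-9.4,-4.5,0.8]], angular=[[0,-0.4,-0.1],[0,-0.8,-0.2],[0,-1.2,-0.3],[0,-1.6,-0.35],[0,-2,-0.35]], claw=[30,30,30,30,30])

```text
t: 15.7
eef_pos: [0.4682, 0.0687, 0.0815]
tool_rot: [0.048, 0.827, 0.555, -0.073]
contact_force: [0.2, -0.6, -0.5]
gripper_width: 0.578
```

jog_arm(dp=[[0,0,0],[0,0,0],[0,0,0],[0,0,0],[0,0,0]], angular=[[0,0,0],[0,0,0],[0,0,0],[0,0,0],[0,0,0]], claw=[30,30,30,30,30])

```text
t: 16.2
eef_pos: [0.4706, 0.0708, 0.0811]
tool_rot: [0.047, 0.827, 0.556, -0.073]
contact_force: [-0.4, -0.8, -1.0]
gripper_width: 0.578
```

```bash
python3 go.py .449 .0558 .0241 67.7 -.925 .379 10;python3 -c "
from h import *
r=grab('side','11'); crop(r,200,130,360,280,4,'pics/c18.png')"
```

```text
t 16.20 pos [0.4706 0.0708 0.0811] psi 67.8 tilt 9.9 F [-0.4 -0.8 -1. ] w 0.578 q [ 0.01  0.42 -0.47  2.03  0.39  0.91 -1.09]
dp [-0.48, -0.57, 2.4] ang [-0.02, -0.01, 0.02] dist mm 63 rot 0
```

View pics/c18.png

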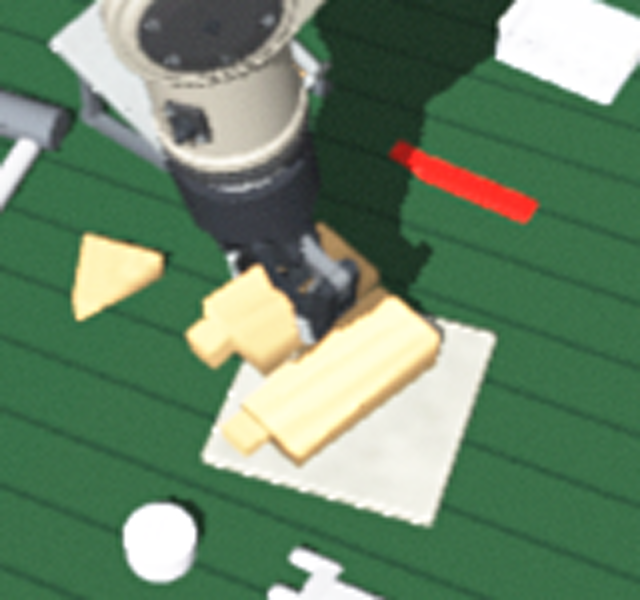

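jog_arm(dp=[[-0.48,-0.57,0.5],[-0.48,-0.57,1.2],[-0.48,-0.57,2],[-0.48,-0.57,2.4],[-0.48,-0.57,2.4]], angular=[[0,0,0],[0,0,0],[0,0,0],[0,0,0],[0,0,0]], claw=[30,30,30,30,30])

```text
t: 16.75
eef_pos: [0.4471, 0.0546, 0.0229]
tool_rot: [0.047, 0.827, 0.555, -0.074]
contact_force: [-0.0, -0.2, 0.3]
gripper_width: 0.573
```

```bash
python3 go.py .4479 .0532 .0085 67.7 -.925 .379 10;python3 -c "
from h import *
r=grab('side','12'); crop(r,200,130,360,280,4,'pics/c19.png')"
```

```text
t 16.75 pos [0.4471 0.0546 0.0229] psi 67.8 tilt 10.1 F [-0.  -0.2  0.3] w 0.573 q [-0.    0.48 -0.43  2.12  0.46  0.77 -1.16]
dp [0.06, 0.05, 0.58] ang [-0.05, 0.02, 0.02] dist mm 15 rot 0
```

View pics/c19.png

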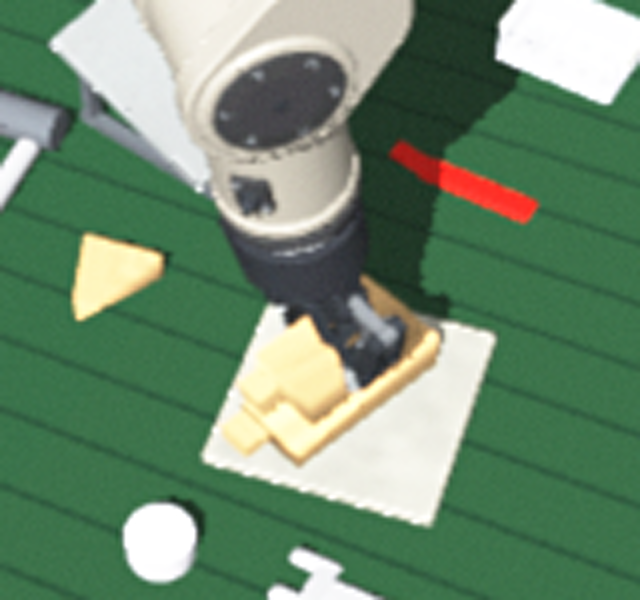

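jog_arm(dp=[[0.06,0.05,0.15],[0.06,0.05,0.3],[0.06,0.05,0.45],[0.06,0.05,0.52],[0.06,0.05,0.56]], angular=[[0,0,0],[0,0,0],[0,0,0],[0,0,0],[0,0,0]], claw=[30,30,30,30,30])

```text
t: 17.3
eef_pos: [0.4486, 0.0535, 0.0098]
tool_rot: [0.047, 0.827, 0.555, -0.073]
contact_force: [0.5, -0.1, -1.2]
gripper_width: 0.573
```

jog_arm(dp=[[0,0,0.04],[0,0,0.08],[0,0,0.12],[0,0,0.16],[0,0,0.16]], angular=[[0,0,0],[0,0,0],[0,0,0],[0,0,0],[0,0,0]], claw=[30,30,30,30,30])

```text
t: 17.8
eef_pos: [0.4488, 0.0532, 0.0085]
tool_rot: [0.048, 0.827, 0.555, -0.073]
contact_force: [-7.0, 0.8, 31.8]
gripper_width: 0.576
```

Firm contact at 32 N. I'll ease off slightly and release.

jog_arm(dp=[[0,0,-0.06],[0,0,-0.08],[0,0,-0.08],[0,0,-0.08],[0,0,-0.08]], angular=[[0,0,0],[0,0,0],[0,0,0],[0,0,0],[0,0,0]], claw=[30,30,30,60,85])

```text
t: 18.3
eef_pos: [0.4486, 0.0531, 0.0078]
tool_rot: [0.047, 0.827, 0.555, -0.073]
contact_force: [0.6, -0.8, -0.3]
gripper_width: 0.851
```

jog_arm(dp=[[0,0,0],[0,0,-0.5],[0,0,-1.5],[0,0,-3],[0,0,-3.6]], angular=[[0,0,0],[0,0,0],[0,0,0],[0,0,0],[0,0,0]], claw=[85,85,85,85,85])

```text
t: 18.8
eef_pos: [0.4564, 0.0691, 0.1]
tool_rot: [0.048, 0.827, 0.556, -0.071]
contact_force: [1.3, 0.5, -0.3]
gripper_width: 1.001
```

```bash
python3 go.py .55 -.04 .16 10; python3 -c "
from h import *
r=grab('side','13'); crop(r,200,130,360,280,4,'pics/c20.png')"
```

```text
t 18.80 pos [0.4564 0.0691 0.1   ] psi 67.8 tilt 9.8 F [ 1.3  0.5 -0.3] w 1.001 q [ 0.03  0.37 -0.49  2.05  0.36  0.93 -1.07]
dp [-3.0, 5.12, -1.91] ang [1.0, 1.79, 11.53] dist mm 156 rot 59
```

View pics/c20.png

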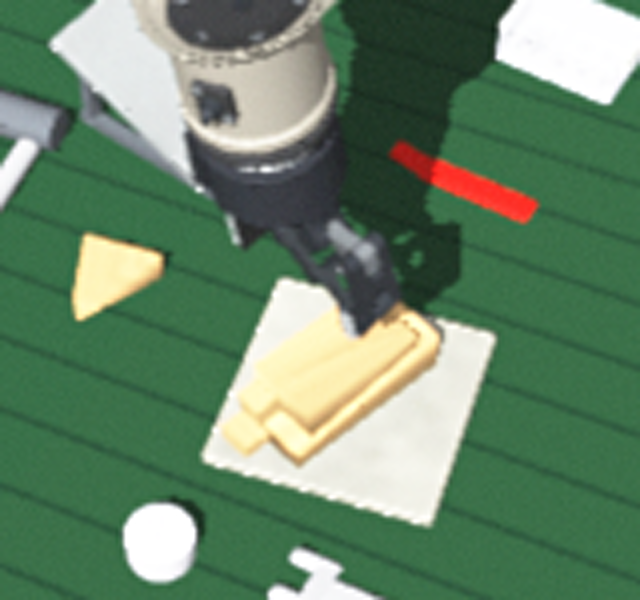

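```bash
python3 -c "
from h import *
r=load('side13')
u=np.array([.379,.925,0]); a=np.radians(10); xs=u*np.cos(a)-np.array([0,0,np.sin(a)]); ys=np.array([-.925,.379,0]); zs=u*np.sin(a)+np.array([0,0,np.cos(a)])
o=np.array([.447,.051,.0335]); xl=-u; lo=np.array([.447,.051,.010])
S=8;x0,y0=245,200
im=cv2.resize(r['pixels'][y0:y0+55,x0:x0+75],None,fx=S,fy=S,interpolation=cv2.INTER_CUBIC)
for d,c in((0,(0,0,255)),(.005,(255,0,0)),(-.005,(255,0,255))):
  P=[o+(.046)*xs+.025*ys+d*xs,o+.046*xs+.025*ys+.0305*zs+d*xs,o-.046*xs+.025*ys+.0145*zs+d*xs,o-.046*xs+.025*ys+d*xs]
  for q in (proj(r,P)-[x0,y0]+.5)*S: cv2.circle(im,(int(q[0]),int(q[1])),3,c,-1)
P=[lo-.06*xl-.027*-ys*-1, lo-.06*xl+.027*ys,lo+.06*xl+.027*ys]
for q in (proj(r,P[1:])-[x0,y0]+.5)*S: cv2.circle(im,(int(q[0]),int(q[1])),3,(255,255,0),-1)
cv2.imwrite('pics/c21.png',im)"
```

```text
(no output)
```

View pics/c21.png

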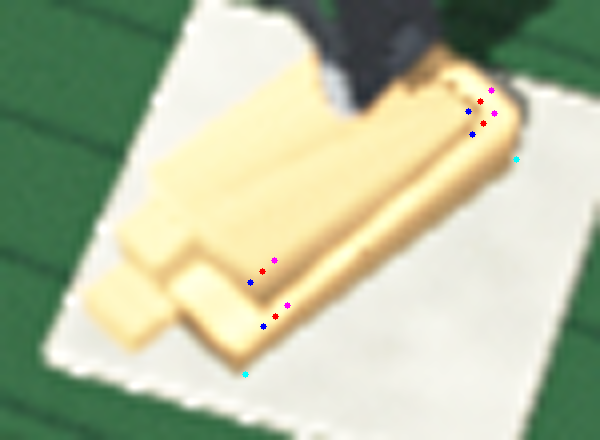

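The short wedge sits stably on the long one, with end gaps even to about ±3 mm. The drawn corners also suggest the tip offset is rigid with the tool. Now the slab: I'll compute its tilted grasp pose.

```bash
cat > slab.py <<'E'
from h import *
yaw=np.radians(-13.2); o=np.array([.6501,-.143,0]); c,sn=np.cos(yaw),np.sin(yaw)
Rz=np.array([[c,-sn,0],[sn,c,0],[0,0,1]]); a=np.radians(25)
Rs=Rz@np.array([[np.cos(a),0,-np.sin(a)],[0,1,0],[np.sin(a),0,np.cos(a)]])
p0=o+Rz@np.array([-.062,0,.016])
if __name__=="__main__":
    for h in (.08,.03,-.022): print(h,(p0+Rs@np.array([.045,-.0205,h])).round(4))
    print("tilt axis",-Rs[:2,1])
E
python3 slab.py
python3 go.py .50 -.02 .16 27; python3 go.py .594 -.154 .128 -13.2 -.228 -.974 25
```

```text
0.08 [ 0.5918 -0.1504  0.1075]
0.03 [ 0.6124 -0.1552  0.0622]
-0.022 [ 0.6338 -0.1602  0.0151]
tilt axis [-0.22835087 -0.9735789 ]
t 18.85 pos [0.4574 0.0696 0.1012] psi 67.8 tilt 9.7 F [1.6 0.7 0.9] w 0.994 q [ 0.03  0.36 -0.49  2.05  0.36  0.93 -1.07]
dp [-3.03, 2.94, -1.86] ang [0.72, 1.86, 8.14] dist mm 115 rot 42
t 18.85 pos [0.4574 0.0696 0.1012] psi 67.8 tilt 9.7 F [1.6 0.7 0.9] w 0.994 q [ 0.03  0.36 -0.49  2.05  0.36  0.93 -1.07]
dp [-6.3, 8.44, 0.02] ang [-2.15, 5.72, 16.27] dist mm 263 rot 87
```

jog_arm(dp=[[0,0,-1.6],[-1,1,-2],[-2,2,-2],[-3,3,-2],[-3,3,-2]], angular=[[0.1,0.3,1.6],[0.3,0.7,3.2],[0.4,1.1,4.9],[0.6,1.5,6.5],[0.7,1.9,8.1]], claw=[85,85,85,85,85])

```text
t: 19.35
eef_pos: [0.5015, -0.0267, 0.1596]
tool_rot: [0.001, 0.974, 0.228, 0.0]
contact_force: [-0.1, -0.3, 0.6]
gripper_width: 0.994
```

```bash
python3 go.py .5735 -.147 .148 -13.2 -.228 -.974 25
```

```text
t 19.35 pos [ 0.5015 -0.0267  0.1596] psi 26.4 tilt 0.1 F [-0.1 -0.3  0.6] w 0.994 q [ 0.23  0.26 -0.35  1.99  0.11  0.91 -1.29]
dp [0.44, 5.59, 0.47] ang [-1.71, 4.8, 7.79] dist mm 141 rot 47
```

jog_arm(dp=[[0.1,1.1,0],[0.2,2.2,0],[0.3,3.4,0],[0.4,4.5,0.2],[0.4,5.6,0.4]], angular=[[-0.3,0.9,1.5],[-0.7,1.9,3],[-1,2.9,4.6],[-1.4,3.8,6.2],[-1.7,4.8,7.8]], claw=[85,85,85,85,85])

```text
t: 19.85
eef_pos: [0.573, -0.1425, 0.1493]
tool_rot: [0.021, 0.976, -0.082, 0.2]
contact_force: [0.2, -0.4, -0.4]
gripper_width: 0.996
```

jog_arm(dp=[[0,0,0],[0,0,0],[0,0,0],[0,0,0],[0,0,0]], angular=[[0,0,0],[0,0,0],[0,0,0],[0,0,0],[0,0,0]], claw=[85,85,85,85,85])

```text
t: 20.35
eef_pos: [0.5729, -0.1405, 0.1489]
tool_rot: [0.021, 0.977, -0.079, 0.198]
contact_force: [0.8, 0.8, 0.4]
gripper_width: 0.995
```

```bash
python3 go.py .6124 -.1552 .0622 -13.2 -.228 -.974 25; python3 -c "
from h import *
r=grab('side','14'); crop(r,190,90,350,210,5,'pics/c22.png')"
```

```text
t 20.35 pos [ 0.5729 -0.1405  0.1489] psi -9.1 tilt 23.0 F [0.8 0.8 0.4] w 0.995 q [ 0.25  0.22 -0.15  2.14  0.17  0.38 -1.77]
dp [0.17, 0.29, 3.84] ang [-0.2, 0.4, 0.76] dist mm 96 rot 4
```

View pics/c22.png

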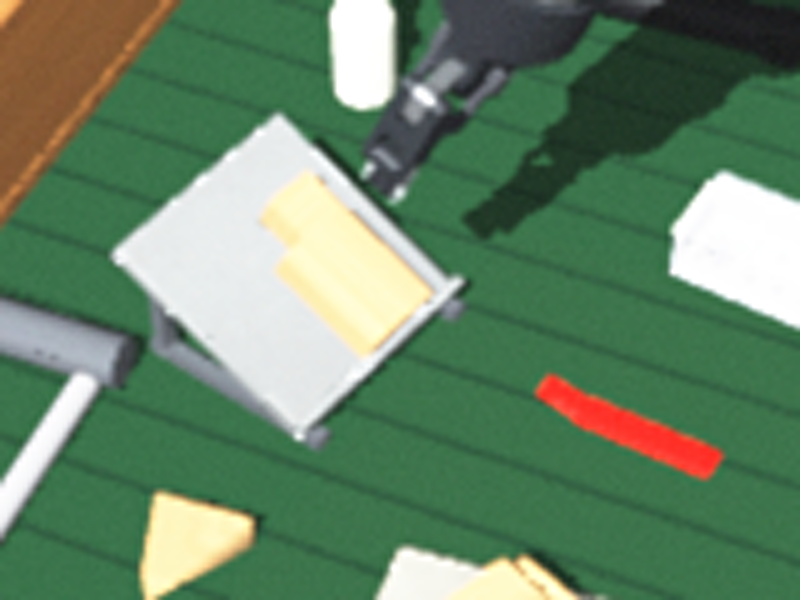

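jog_arm(dp=[[0.17,0.29,1],[0.17,0.29,2],[0.17,0.29,3],[0.17,0.29,3.8],[0.17,0.29,3.8]], angular=[[-0.2,0.4,0.76],[-0.2,0.4,0.76],[-0.2,0.4,0.76],[-0.2,0.4,0.76],[-0.2,0.4,0.76]], claw=[85,85,85,85,85])

```text
t: 20.9
eef_pos: [0.6108, -0.1554, 0.0604]
tool_rot: [0.025, 0.97, -0.112, 0.213]
contact_force: [-0.3, 0.1, 0.0]
gripper_width: 0.996
```

```bash
python3 go.py .6338 -.1602 .0151 -13.2 -.228 -.974 25; python3 -c "
from h import *
r=grab('side','15'); crop(r,190,70,350,190,5,'pics/c23.png')"
```

```text
t 20.90 pos [ 0.6108 -0.1554  0.0604] psi -13.2 tilt 24.8 F [-0.3  0.1  0. ] w 0.996 q [ 0.21  0.42 -0.11  2.14  0.54  0.17 -2.19]
dp [0.09, -0.03, 2.04] ang [0.0, 0.05, -0.0] dist mm 51 rot 0
```

View pics/c23.png

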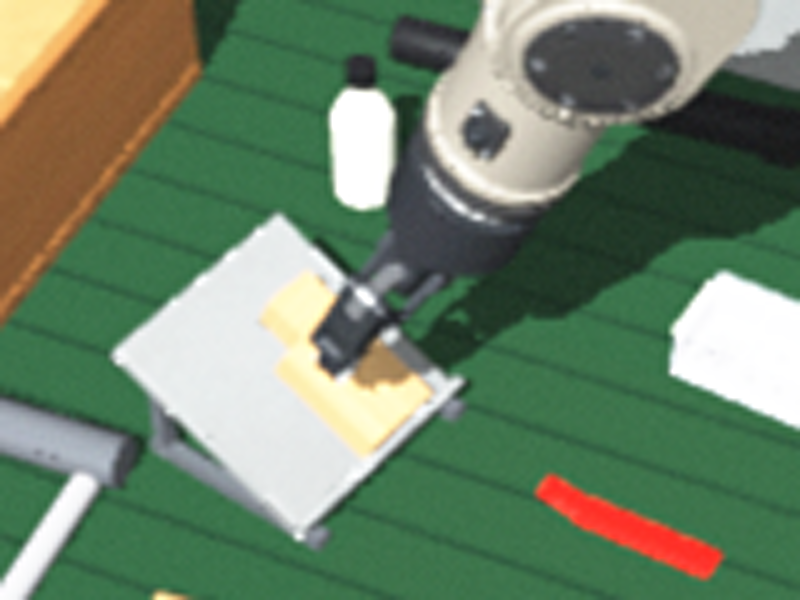

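The wrist (q6) is at its lower limit with the full 25° tilt. The jaws close along the slab's y axis, so a 12° tilt still puts the pads flat on its sides. I'll use that instead and make up the difference when placing.

```bash
python3 -c "
from slab import *
b=np.radians(12); n=Rz@np.array([-np.sin(b),0,np.cos(b)])
G=p0+Rs@np.array([.045,-.0205,.006])
for e in (.05,0): print(e,(G-.026*n+e*n).round(4))
"
python3 go.py .6228 -.1576 .0661 -13.2 -.228 -.974 12
```

```text
0.05 [ 0.6174 -0.1564  0.0639]
0 [ 0.6276 -0.1588  0.015 ]
t 20.95 pos [ 0.611  -0.1557  0.0616] psi -13.3 tilt 24.8 F [-0.2 -0.3 -0.6] w 0.998 q [ 0.21  0.42 -0.11  2.14  0.54  0.17 -2.19]
dp [0.51, -0.03, 0.04] ang [-0.0, -2.57, -0.01] dist mm 13 rot 13
```

jog_arm(dp=[[0.1,0,0],[0.28,0,0],[0.28,0,0],[0.28,0,0],[0.28,0,0]], angular=[[0,-1.2,0],[0,-2.5,0],[0,-2.55,0],[0,-2.55,0],[0,-2.55,0]], claw=[85,85,85,85,85])

```text
t: 21.45
eef_pos: [0.6163, -0.1572, 0.0655]
tool_rot: [0.012, 0.988, -0.115, 0.106]
contact_force: [0.3, -0.7, -0.5]
gripper_width: 0.992
```

```bash
python3 go.py .6276 -.1588 .015 -13.2 -.228 -.974 12
```

```text
t 21.45 pos [ 0.6163 -0.1572  0.0655] psi -13.3 tilt 12.2 F [ 0.3 -0.7 -0.5] w 0.992 q [ 0.44  0.5  -0.38  1.93  0.39  0.56 -1.99]
dp [0.02, -0.04, 2.07] ang [0.0, -0.04, -0.02] dist mm 52 rot 0
```

jog_arm(dp=[[0,0,0.6],[0,0,1.2],[0,0,1.7],[0,0,2.05],[0,0,2.05]], angular=[[0,0,0],[0,0,0],[0,0,0],[0,0,0],[0,0,0]], claw=[85,85,85,85,85])

```text
t: 21.95
eef_pos: [0.6271, -0.1594, 0.0134]
tool_rot: [0.012, 0.988, -0.115, 0.104]
contact_force: [-0.5, 0.3, 0.4]
gripper_width: 0.992
```

```bash
python3 go.py .6276 -.1588 .015 -13.2 -.228 -.974 12; python3 -c "
from h import *
r=grab('side','16'); crop(r,190,70,350,190,5,'pics/c24.png')"
```

```text
t 21.95 pos [ 0.6271 -0.1594  0.0134] psi -13.3 tilt 12.0 F [-0.5  0.3  0.4] w 0.992 q [ 0.4   0.59 -0.33  1.93  0.44  0.48 -2.04]
dp [0.03, -0.03, -0.06] ang [-0.0, -0.01, -0.01] dist mm 2 rot 0
```

View pics/c24.png

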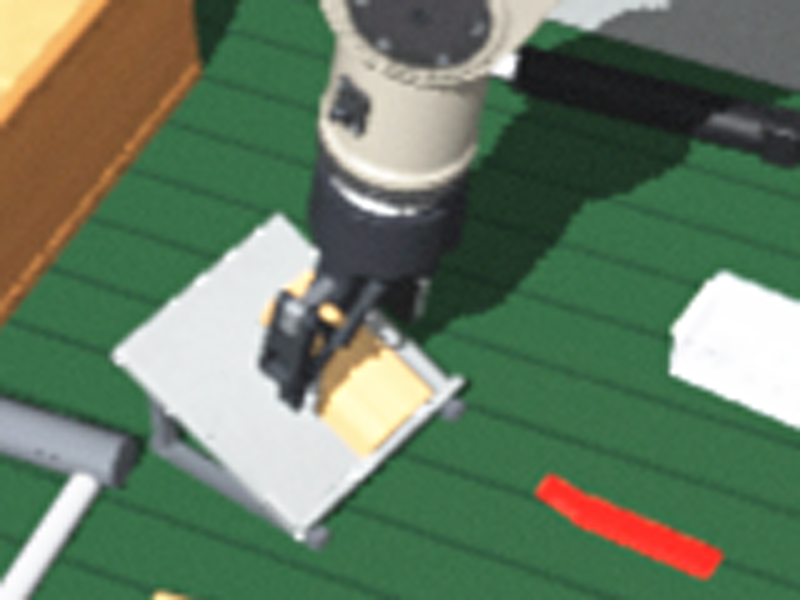

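jog_arm(dp=[[0,0,0],[0,0,0],[0,0,0],[0,0,0],[0,0,0]], angular=[[0,0,0],[0,0,0],[0,0,0],[0,0,0],[0,0,0]], claw=[30,30,30,30,30])

```text
t: 22.5
eef_pos: [0.6286, -0.1599, 0.0166]
tool_rot: [0.012, 0.988, -0.115, 0.106]
contact_force: [-2.8, 0.6, 6.9]
gripper_width: 0.593
```

Gripped at 51 mm. Lifting it off the rack.

jog_arm(dp=[[0,0,-0.6],[0,0,-1.5],[0,0,-3],[0,0,-4.4],[0,0,-5]], angular=[[0,0,0],[0,0,0],[0,0,0],[0,0,0],[0,0,0]], claw=[30,30,30,30,30])

```text
t: 23.0
eef_pos: [0.6034, -0.1539, 0.1419]
tool_rot: [0.012, 0.987, -0.115, 0.108]
contact_force: [-0.6, 0.6, -0.5]
gripper_width: 0.589
```

```bash
python3 -c "
from slab import *
b=np.radians(12); Rt=Rz@np.array([[np.cos(b),0,-np.sin(b)],[0,1,0],[np.sin(b),0,np.cos(b)]])
T=np.array([.6286,-.1599,.0166]); C=p0+Rs@np.array([.05,-.0205,0])
d=(T-C)@Rs; print('TCP in slab frame',d)
ps=np.radians(67.7); Rl=np.array([[np.cos(ps),-np.sin(ps),0],[np.sin(ps),np.cos(ps),0],[0,0,1]])
print('place', np.array([.4475,.053,.0557])+Rl@d)
"
python3 go.py .53 -.03 .16 30
python3 -c "
from h import *
r=grab('side','17'); crop(r,190,50,350,190,4.5,'pics/c25.png')"
```

```text
TCP in slab frame [-0.00902857 -0.00086303 -0.01844326]
place [0.44487253 0.0443192  0.03725674]
t 23.00 pos [ 0.6034 -0.1539  0.1419] psi -13.3 tilt 12.5 F [-0.6  0.6 -0.5] w 0.589 q [ 0.5   0.38 -0.45  1.91  0.3   0.69 -1.92]
dp [-3.75, -4.15, -1.57] ang [0.94, -2.38, -8.63] dist mm 145 rot 45
```

View pics/c25.png

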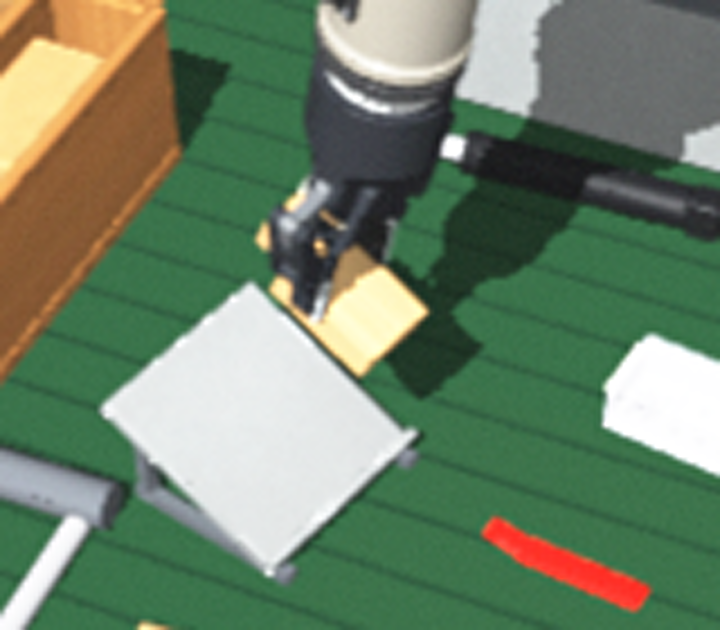

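jog_arm(dp=[[-0.7,-0.8,-0.5],[-1.5,-1.6,-0.9],[-2.2,-2.4,-1.2],[-3,-3.2,-1.5],[-3.7,-4.1,-1.6]], angular=[[0.2,-0.5,-1.7],[0.4,-1,-3.4],[0.6,-1.4,-5],[0.8,-1.9,-6.7],[0.9,-2.4,-8.4]], claw=[30,30,30,30,30])

```text
t: 23.55
eef_pos: [0.5286, -0.0318, 0.1569]
tool_rot: [-0.001, 0.97, 0.243, -0.002]
contact_force: [0.4, -0.2, -1.1]
gripper_width: 0.592
```

```bash
python3 go.py .455 .048 .11 67.7 -.925 .379 13
```

```text
t 23.55 pos [ 0.5286 -0.0318  0.1569] psi 28.2 tilt 0.2 F [ 0.4 -0.2 -1.1] w 0.592 q [ 0.5   0.37 -0.68  1.91  0.28  0.96 -1.39]
dp [-1.08, -4.2, 1.89] ang [-0.93, -2.47, -7.87] dist mm 118 rot 41
```

jog_arm(dp=[[-0.2,-0.8,0],[-0.4,-1.7,0.2],[-0.6,-2.5,0.5],[-0.8,-3.4,1],[-1.1,-4.2,1.5]], angular=[[-0.2,-0.5,-1.6],[-0.4,-1,-3.2],[-0.6,-1.5,-4.8],[-0.8,-2,-6.4],[-0.93,-2.47,-7.87]], claw=[30,30,30,30,30])

```text
t: 24.05
eef_pos: [0.4556, 0.0494, 0.1191]
tool_rot: [0.064, 0.825, 0.554, -0.093]
contact_force: [0.4, -0.0, -1.7]
gripper_width: 0.592
```

jog_arm(dp=[[0,0,0],[0,0,0],[0,0,0],[0,0,0],[0,0,0]], angular=[[0,0,0],[0,0,0],[0,0,0],[0,0,0],[0,0,0]], claw=[30,30,30,30,30])

```text
t: 24.55
eef_pos: [0.4567, 0.0477, 0.1202]
tool_rot: [0.063, 0.827, 0.551, -0.093]
contact_force: [-0.1, -0.7, -1.1]
gripper_width: 0.594
```

```bash
python3 go.py .4449 .0443 .06 67.7 -.925 .379 13; python3 -c "
from h import *
r=grab('side','18'); crop(r,200,120,360,270,4,'pics/c26.png')"
```

```text
t 24.55 pos [0.4567 0.0477 0.1202] psi 67.3 tilt 12.9 F [-0.1 -0.7 -1.1] w 0.594 q [ 0.29  0.42 -0.8   2.01  0.5   1.07 -1.19]
dp [0.24, -0.39, 2.42] ang [0.02, -0.02, -0.07] dist mm 61 rot 0
```

View pics/c26.png

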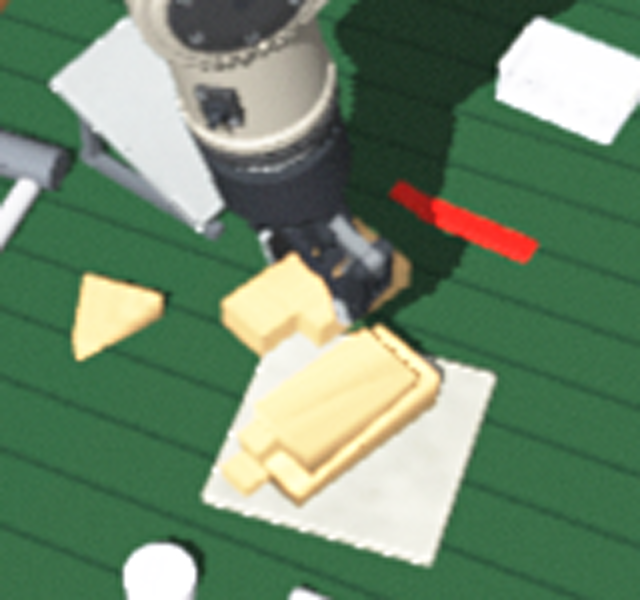

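jog_arm(dp=[[0.24,-0.39,0.6],[0.24,-0.39,1.2],[0.24,-0.39,1.8],[0.24,-0.39,2.3],[0.24,-0.39,2.4]], angular=[[0,0,0],[0,0,0],[0,0,0],[0,0,0],[0,0,0]], claw=[30,30,30,30,30])

```text
t: 25.1
eef_pos: [0.4434, 0.0441, 0.0585]
tool_rot: [0.063, 0.826, 0.552, -0.094]
contact_force: [-0.3, -0.1, -1.0]
gripper_width: 0.591
```

```bash
python3 go.py .4449 .0443 .0373 67.7 -.925 .379 13; python3 -c "
from h import *
r=grab('side','19'); crop(r,220,160,340,270,5.4,'pics/c27.png')"
```

```text
t 25.10 pos [0.4434 0.0441 0.0585] psi 67.4 tilt 13.0 F [-0.3 -0.1 -1. ] w 0.591 q [ 0.24  0.5  -0.75  2.08  0.6   0.96 -1.28]
dp [0.22, 0.05, 0.82] ang [-0.01, 0.0, -0.05] dist mm 21 rot 0
```

View pics/c27.png

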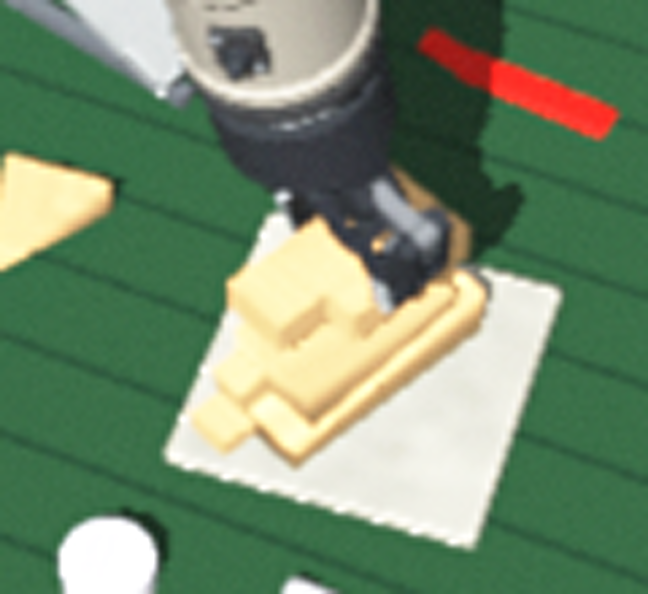

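jog_arm(dp=[[0.1,0.05,0.2],[0.12,0.05,0.4],[0.15,0.05,0.55],[0.18,0.05,0.65],[0.2,0.05,0.7]], angular=[[0,0,0],[0,0,0],[0,0,0],[0,0,0],[0,0,0]], claw=[30,30,30,30,30])

```text
t: 25.65
eef_pos: [0.446, 0.0457, 0.0418]
tool_rot: [0.063, 0.826, 0.552, -0.093]
contact_force: [0.6, -0.5, -1.2]
gripper_width: 0.591
```

jog_arm(dp=[[0,0,0.04],[0.01,0,0.08],[0.02,0,0.1],[0.02,0,0.1],[0.02,0,0.1]], angular=[[0,0,0],[0,0,0],[0,0,0],[0,0,0],[0,0,0]], claw=[30,30,30,30,30])

```text
t: 26.15
eef_pos: [0.446, 0.0456, 0.0395]
tool_rot: [0.063, 0.826, 0.552, -0.093]
contact_force: [0.6, 1.0, -1.1]
gripper_width: 0.589
```

jog_arm(dp=[[0,0,0.03],[0.01,0,0.06],[0.02,0,0.09],[0.02,0,0.09],[0.02,0,0.09]], angular=[[0,0,0],[0,0,0],[0,0,0],[0,0,0],[0,0,0]], claw=[30,30,30,30,30])

```text
t: 26.65
eef_pos: [0.446, 0.0454, 0.0378]
tool_rot: [0.064, 0.826, 0.552, -0.093]
contact_force: [-2.1, -0.3, 7.6]
gripper_width: 0.592
```

```bash
python3 -c "
from h import *
r=grab('side','20'); crop(r,240,180,320,250,8,'pics/c28.png')"
```

```text
(no output)
```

View pics/c28.png

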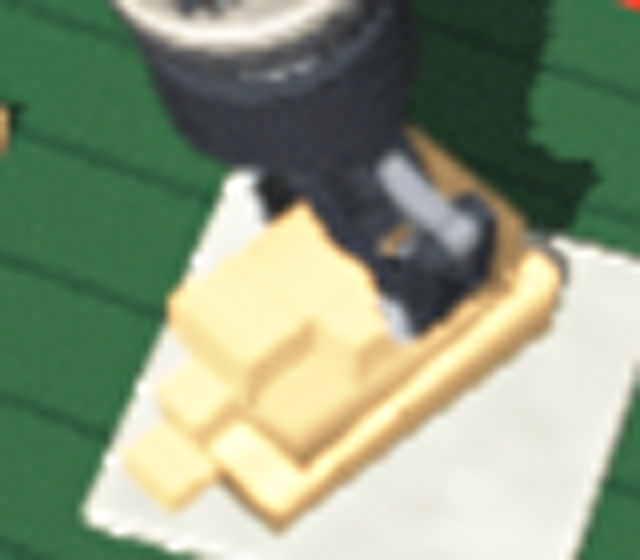

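The slab is in contact at 7.6 N, at nearly the predicted height, and lies flush. Releasing.

jog_arm(dp=[[0,0,0],[0,0,0],[0,0,0],[0,0,0],[0,0,0]], angular=[[0,0,0],[0,0,0],[0,0,0],[0,0,0],[0,0,0]], claw=[60,85,85,85,85])

```text
t: 27.2
eef_pos: [0.446, 0.0456, 0.0371]
tool_rot: [0.063, 0.826, 0.552, -0.093]
contact_force: [0.1, 0.5, -0.6]
gripper_width: 0.994
```

jog_arm(dp=[[0,0,-0.6],[0,0,-1.5],[0,0,-3],[0,0,-4],[0,0,-4]], angular=[[0,0,0],[0,0,0],[0,0,0],[0,0,0],[0,0,0]], claw=[85,85,85,85,85])

```text
t: 27.7
eef_pos: [0.457, 0.0686, 0.1387]
tool_rot: [0.064, 0.826, 0.552, -0.089]
contact_force: [0.6, -0.3, -0.6]
gripper_width: 0.994
```

```bash
python3 go.py .50 -.12 .16 25;python3 go.py .417 -.296 .1 -6; python3 -c "
from h import *
r=grab('side','21'); crop(r,240,180,320,250,8,'pics/c29.png')"
```

```text
t 27.70 pos [0.457  0.0686 0.1387] psi 67.5 tilt 12.6 F [ 0.6 -0.3 -0.6] w 0.994 q [ 0.27  0.4  -0.82  1.99  0.48  1.11 -1.2 ]
dp [-6.34, 4.48, 0.58] ang [1.02, 2.37, 8.47] dist mm 195 rot 44
t 27.70 pos [0.457  0.0686 0.1387] psi 67.5 tilt 12.6 F [ 0.6 -0.3 -0.6] w 0.994 q [ 0.27  0.4  -0.82  1.99  0.48  1.11 -1.2 ]
dp [-13.4, 4.08, 4.62] ang [1.7, 2.11, 14.64] dist mm 369 rot 74
```

View pics/c29.png

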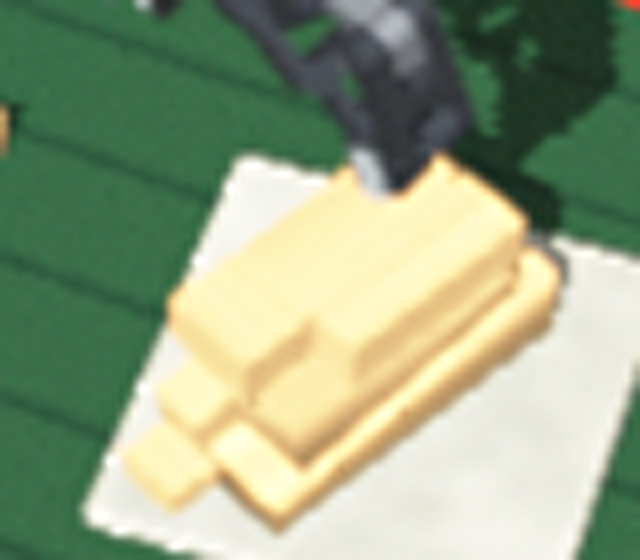

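```bash
python3 -c "
from h import *
r=load('side21')
uv=[(305.9,207.75),(284.4,223.75),(278.75,219.4),(270.6,226.25),(261,217.5)]
L=np.array([(-50,26),(22,26),(22,8),(50,8),(50,-26)])*1e-3
P=onz(r,uv,.0757)[:,:2]
M,_=cv2.estimateAffinePartial2D(L,P); print(M, 'scale',np.hypot(M[0,0],M[1,0]),'yaw',np.degrees(np.arctan2(M[1,0],M[0,0]))); print((L@M[:,:2].T+M[:,2]-P).round(4))
"
```

```text
Traceback (most recent call last):
cv2.error: OpenCV(4.12.0) /io/opencv/modules/calib3d/src/ptsetreg.cpp:1108: error: (-215:Assertion failed) count >= 0 && to.checkVector(2) == count in function 'estimateAffinePartial2D'
```

jog_arm(dp=[[-0.5,0.5,-0.6],[-2,1.4,-0.6],[-3.5,2.4,-0.4],[-5,3.4,0],[-6.3,4.4,0.5]], angular=[[0.2,0.5,1.7],[0.4,1,3.3],[0.6,1.5,5],[0.8,2,6.7],[1.0,2.37,8.3]], claw=[85,85,85,85,85])

```text
t: 28.25
eef_pos: [0.4956, -0.1231, 0.1579]
tool_rot: [0.001, 0.975, 0.223, -0.004]
contact_force: [0.4, 0.2, 0.5]
gripper_width: 0.991
```

```bash
python3 go.py .425 -.29 .11 -6
```

```text
t 28.25 pos [ 0.4956 -0.1231  0.1579] psi 25.8 tilt 0.5 F [0.4 0.2 0.5] w 0.991 q [ 0.66  0.33 -0.64  1.95  0.25  0.95 -1.23]
dp [-5.43, 4.78, 1.97] ang [0.04, 0.09, 6.36] dist mm 187 rot 32
```

jog_arm(dp=[[-1.1,1,0],[-2.2,2,0.3],[-3.3,3,0.8],[-4.4,4,1.4],[-5.4,4.8,1.9]], angular=[[0,0,1.3],[0,0,2.6],[0,0,3.9],[0,0,5.2],[0,0,6.3]], claw=[85,85,85,85,85])

```text
t: 28.75
eef_pos: [0.4257, -0.2894, 0.1104]
tool_rot: [0.002, 0.999, -0.049, -0.005]
contact_force: [-0.3, -0.1, -0.2]
gripper_width: 0.996
```

```bash
python3 go.py .417 -.296 .04 -6;  python3 -c "
from h import *
r=load('side21')
uv=[(305.9,207.75),(284.4,223.75),(278.75,219.4),(270.6,226.25),(261,217.5)]
L=np.array([(-50,26),(22,26),(22,8),(50,8),(50,-26)])*1e-3
P=np.ascontiguousarray(onz(r,uv,.0757)[:,:2])
M,_=cv2.estimateAffinePartial2D(L,P,ransacReprojThreshold=1.); print(M, 'scale',np.hypot(M[0,0],M[1,0]),'yaw',np.degrees(np.arctan2(M[1,0],M[0,0]))); print((L@M[:,:2].T+M[:,2]-P).round(4))
r=grab('side','22'); crop(r,280,60,420,190,4.5,'pics/c30.png')"
```

```text
t 28.75 pos [ 0.4257 -0.2894  0.1104] psi -5.6 tilt 0.6 F [-0.3 -0.1 -0.2] w 0.996 q [ 0.84  0.37 -0.45  1.99  0.22  0.83 -1.4 ]
dp [-0.29, 0.28, 2.82] ang [0.06, 0.11, 0.08] dist mm 71 rot 1
[[ 0.39258385 -0.93339657  0.44909301]
 [ 0.93339657  0.39258385  0.05717129]] scale 1.0125962910638606 yaw 67.18852108320704
[[ 0.0004 -0.0002]
 [-0.      0.0008]
 [-0.001  -0.0001]
 [ 0.0006 -0.0005]
 [ 0.0001  0.    ]]
```

View pics/c30.png

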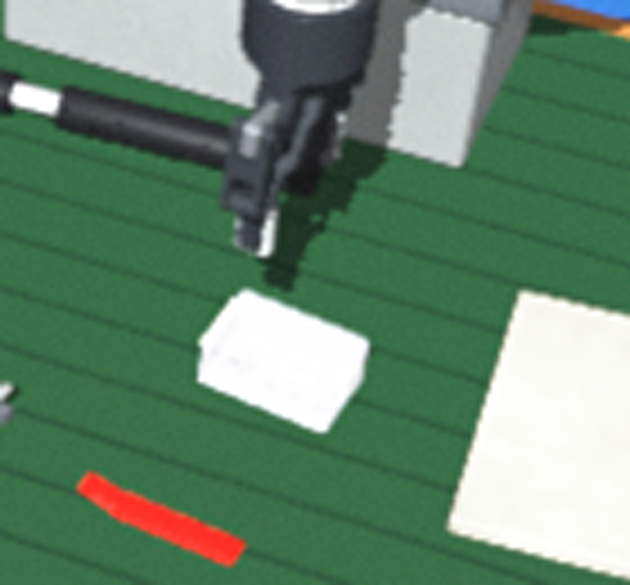

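The slab fit gives centre (0.449, 0.057), yaw 67°, residuals under 1 mm. It is well centred. Descending on the box.

jog_arm(dp=[[-0.29,0.28,0.8],[-0.29,0.28,1.6],[-0.29,0.28,2.3],[-0.29,0.28,2.8],[-0.29,0.28,2.8]], angular=[[0,0.1,0.1],[0,0.1,0.1],[0,0.1,0.1],[0,0.1,0.1],[0,0.1,0.1]], claw=[85,85,85,85,85])

```text
t: 29.3
eef_pos: [0.4177, -0.2933, 0.04]
tool_rot: [0.002, 0.999, -0.05, -0.002]
contact_force: [-0.2, 0.3, 0.7]
gripper_width: 1.0
```

```bash
python3 go.py .417 -.296 -.02 -6;  python3 -c "
from h import *
r=grab('side','23'); crop(r,280,60,420,190,4.5,'pics/c31.png')"
```

```text
t 29.30 pos [ 0.4177 -0.2933  0.04  ] psi -5.7 tilt 0.3 F [-0.2  0.3  0.7] w 1.000 q [ 0.82  0.47 -0.41  2.05  0.29  0.68 -1.45]
dp [-0.01, 0.1, 2.4] ang [0.04, 0.03, 0.06] dist mm 60 rot 0
```

View pics/c31.png

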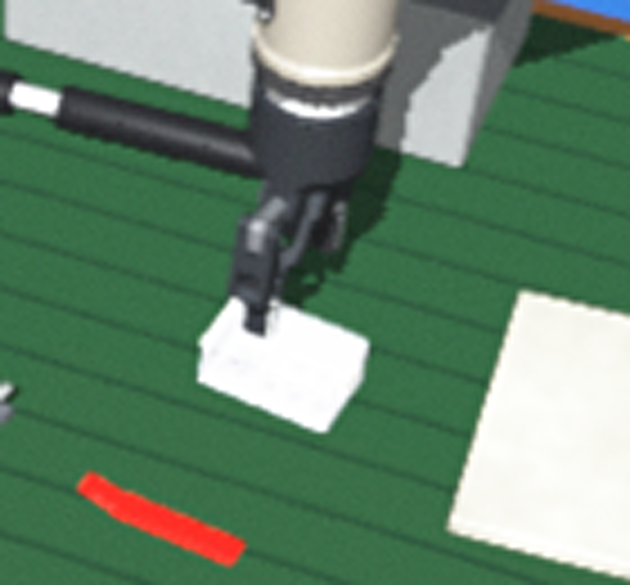

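```bash
python3 -c "
from h import *
r=load('side23')
for z in (.075,.065):
  for w in (.0425,.057):
    q=proj(r,[.4177+.1*w,-.2933+w,z])[0]; print(z,w,((q-[280,60])*4.5).round())
q=proj(r,[[.417+.003,-.296+.028,0],[.417+.003,-.296+.028,.036]]); print(((q-[280,60])*4.5).round())
"
```

```text
0.075 0.0425 [259. 338.]
0.075 0.057 [249. 352.]
0.065 0.0425 [257. 349.]
0.065 0.057 [247. 364.]
[[260. 405.]
 [265. 365.]]
```

jog_arm(dp=[[0,0.1,0.7],[0,0.1,1.3],[0,0.1,1.9],[0,0.1,2.3],[0,0.1,2.35]], angular=[[0,0,0],[0,0,0],[0,0,0],[0,0,0],[0,0,0]], claw=[85,85,85,85,85])

```text
t: 29.85
eef_pos: [0.4185, -0.2968, -0.0178]
tool_rot: [0.002, 0.999, -0.05, -0.001]
contact_force: [-0.0, -0.2, 0.9]
gripper_width: 0.996
```

jog_arm(dp=[[0,0,0],[0,0,0],[0,0,0],[0,0,0],[0,0,0]], angular=[[0,0,0],[0,0,0],[0,0,0],[0,0,0],[0,0,0]], claw=[70,50,40,40,40])

```text
t: 30.35
eef_pos: [0.4196, -0.2976, -0.0162]
tool_rot: [0.003, 0.999, -0.05, 0.001]
contact_force: [-0.6, 0.0, 5.8]
gripper_width: 0.65
```

Gripped at 55.5 mm. Lifting the box upright.

jog_arm(dp=[[0,0,0],[0,0,-0.6],[0,0,-1.6],[0,0,-2.8],[0,0,-4]], angular=[[0,0,0],[0,0,0],[0,0,0],[0,0,0],[0,0,0]], claw=[40,40,40,40,40], grip_force=60)

```text
t: 30.85
eef_pos: [0.4183, -0.2963, 0.0838]
tool_rot: [0.002, 0.999, -0.05, -0.0]
contact_force: [0.8, -0.9, -1.3]
gripper_width: 0.639
```

```bash
python3 go.py .52 -.14 .15 28;  python3 -c "
from h import *
r=grab('side','24'); crop(r,280,40,420,170,4.5,'pics/c32.png')"
```

```text
t 30.85 pos [ 0.4183 -0.2963  0.0838] psi -5.7 tilt 0.3 F [ 0.8 -0.9 -1.3] w 0.639 q [ 0.85  0.4  -0.44  2.02  0.25  0.77 -1.41]
dp [3.42, -6.62, -2.68] ang [0.05, 0.02, -6.75] dist mm 198 rot 34
```

View pics/c32.png

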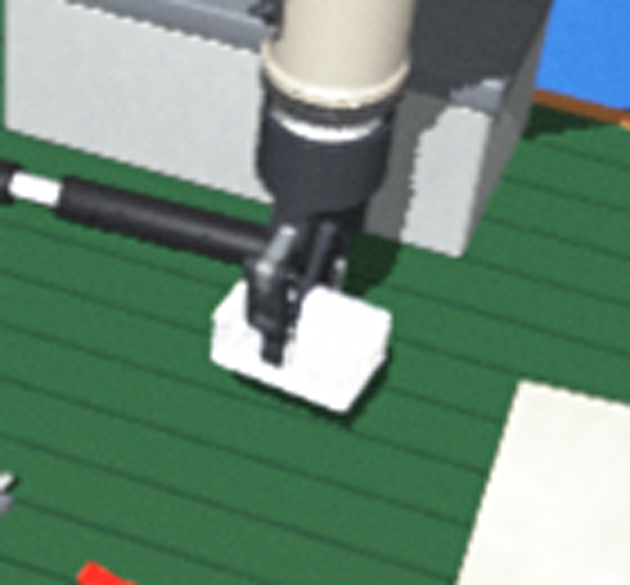

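The box is held level. Carrying it.

jog_arm(dp=[[0.4,-0.9,-0.9],[1.1,-2.2,-1.6],[1.9,-3.7,-2.1],[2.7,-5.2,-2.5],[3.4,-6.6,-2.6]], angular=[[0,0,-1],[0,0,-2.4],[0,0,-3.8],[0,0,-5.3],[0,0,-6.7]], claw=[40,40,40,40,40])

```text
t: 31.4
eef_pos: [0.5215, -0.1392, 0.1484]
tool_rot: [0.003, 0.97, 0.242, 0.0]
contact_force: [0.3, -0.2, -0.6]
gripper_width: 0.64
```

```bash
python3 go.py .46 .05 .13 67.2
```

```text
t 31.40 pos [ 0.5215 -0.1392  0.1484] psi 28.0 tilt 0.4 F [ 0.3 -0.2 -0.6] w 0.640 q [ 0.66  0.38 -0.64  1.9   0.29  0.94 -1.2 ]
dp [1.39, -7.84, 0.68] ang [0.07, 0.04, -7.83] dist mm 200 rot 39
```

jog_arm(dp=[[0.2,-1.4,0],[0.5,-3,0],[0.8,-4.7,0.2],[1.1,-6.3,0.4],[1.4,-7.8,0.6]], angular=[[0,0,-1.5],[0,0,-3.1],[0,0,-4.7],[0,0,-6.3],[0,0,-7.8]], claw=[40,40,40,40,40])

```text
t: 31.9
eef_pos: [0.4592, 0.0495, 0.1309]
tool_rot: [0.003, 0.833, 0.553, -0.002]
contact_force: [0.9, -0.4, -2.6]
gripper_width: 0.641
```

jog_arm(dp=[[0,0,0],[0,0,0],[0,0,0],[0,0,0],[0,0,0]], angular=[[0,0,0],[0,0,0],[0,0,0],[0,0,0],[0,0,0]], claw=[40,40,40,40,40])

```text
t: 32.4
eef_pos: [0.4605, 0.0471, 0.1311]
tool_rot: [0.002, 0.836, 0.549, -0.002]
contact_force: [0.6, 0.0, -1.8]
gripper_width: 0.639
```

```bash
python3 go.py .449 .0575 .085 67.2;  python3 -c "
from h import *
r=grab('side','25'); crop(r,210,130,350,260,4.5,'pics/c33.png')"
```

```text
t 32.40 pos [0.4605 0.0471 0.1311] psi 66.6 tilt 0.3 F [ 0.6  0.  -1.8] w 0.639 q [ 0.5   0.34 -0.87  2.07  0.34  0.88 -0.97]
dp [0.21, -0.59, 1.84] ang [0.03, 0.06, -0.12] dist mm 49 rot 1
```

View pics/c33.png

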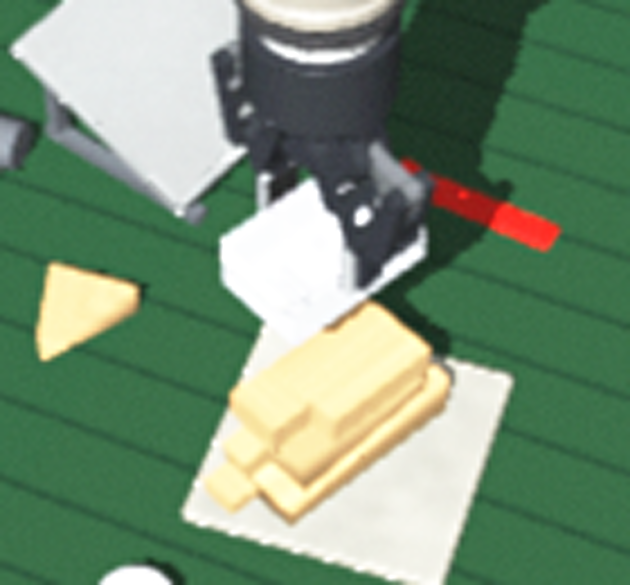

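jog_arm(dp=[[0.2,-0.6,0.3],[0.2,-0.6,0.8],[0.2,-0.6,1.3],[0.2,-0.6,1.7],[0.2,-0.6,1.8]], angular=[[0.03,0.06,-0.1],[0.03,0.06,-0.1],[0.03,0.06,-0.1],[0.03,0.06,-0.1],[0.03,0.06,-0.1]], claw=[40,40,40,40,40])

```text
t: 32.95
eef_pos: [0.4474, 0.0581, 0.0844]
tool_rot: [-0.001, 0.833, 0.554, -0.001]
contact_force: [1.1, -0.4, -1.7]
gripper_width: 0.643
```

```bash
python3 go.py .449 .0575 .064 67.2;  python3 -c "
from h import *
r=grab('side','26'); crop(r,210,130,350,260,4.5,'pics/c34.png')"
```

```text
t 32.95 pos [0.4474 0.0581 0.0844] psi 67.2 tilt 0.2 F [ 1.1 -0.4 -1.7] w 0.643 q [ 0.44  0.4  -0.83  2.14  0.42  0.78 -1.05]
dp [0.0, 0.07, 0.81] ang [-0.03, 0.01, 0.01] dist mm 20 rot 0
```

View pics/c34.png

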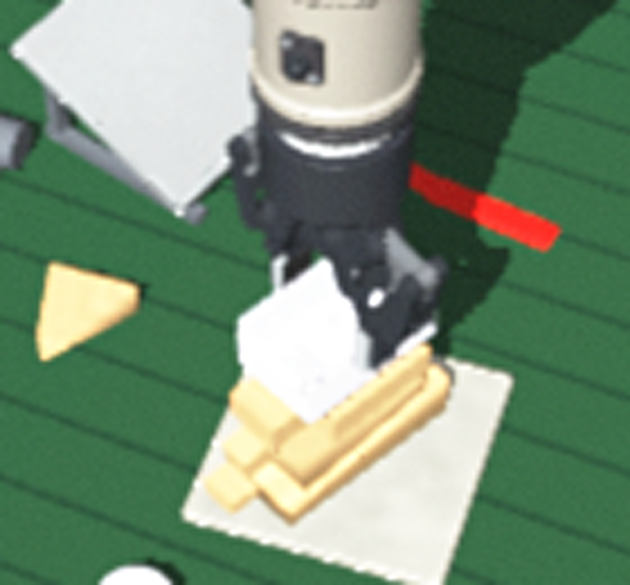

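jog_arm(dp=[[0,0.05,0.2],[0,0.05,0.4],[0,0.05,0.6],[0,0.05,0.75],[0,0.05,0.8]], angular=[[0,0,0],[0,0,0],[0,0,0],[0,0,0],[0,0,0]], claw=[40,40,40,40,40])

```text
t: 33.5
eef_pos: [0.4494, 0.0579, 0.0657]
tool_rot: [-0.0, 0.833, 0.554, -0.0]
contact_force: [-0.4, -1.0, -1.8]
gripper_width: 0.637
```

jog_arm(dp=[[0,0,0.03],[0,0,0.06],[0,0,0.09],[0,0,0.1],[0,0,0.1]], angular=[[0,0,0],[0,0,0],[0,0,0],[0,0,0],[0,0,0]], claw=[40,40,40,40,40])

```text
t: 34.0
eef_pos: [0.4497, 0.0579, 0.0636]
tool_rot: [-0.0, 0.833, 0.554, 0.0]
contact_force: [-0.7, -0.7, -0.6]
gripper_width: 0.638
```

jog_arm(dp=[[0,0,0.03],[0,0,0.06],[0,0,0.08],[0,0,0.08],[0,0,0.08]], angular=[[0,0,0],[0,0,0],[0,0,0],[0,0,0],[0,0,0]], claw=[40,40,40,40,40])

```text
t: 34.5
eef_pos: [0.4496, 0.0579, 0.0616]
tool_rot: [-0.0, 0.833, 0.554, -0.0]
contact_force: [-0.5, 0.1, -1.4]
gripper_width: 0.642
```

jog_arm(dp=[[0,0,0.02],[0,0,0.04],[0,0,0.06],[0,0,0.06],[0,0,0.06]], angular=[[0,0,0],[0,0,0],[0,0,0],[0,0,0],[0,0,0]], claw=[40,40,40,40,40])

```text
t: 35.0
eef_pos: [0.4496, 0.058, 0.0601]
tool_rot: [-0.0, 0.833, 0.554, -0.0]
contact_force: [-0.6, -0.1, -2.1]
gripper_width: 0.643
```

jog_arm(dp=[[0,0,0.02],[0,0,0.04],[0,0,0.06],[0,0,0.06],[0,0,0.06]], angular=[[0,0,0],[0,0,0],[0,0,0],[0,0,0],[0,0,0]], claw=[40,40,40,40,40])

```text
t: 35.5
eef_pos: [0.45, 0.0578, 0.0597]
tool_rot: [0.001, 0.833, 0.554, -0.0]
contact_force: [-4.6, -2.0, 15.0]
gripper_width: 0.643
```

Contact at 15 N, at the predicted height. I'll ease off and release slowly.

jog_arm(dp=[[0,0,-0.02],[0,0,-0.03],[0,0,-0.03],[0,0,-0.03],[0,0,-0.03]], angular=[[0,0,0],[0,0,0],[0,0,0],[0,0,0],[0,0,0]], claw=[40,58,62,70,85], grip_force=20)

```text
t: 36.0
eef_pos: [0.4496, 0.0579, 0.0592]
tool_rot: [-0.0, 0.833, 0.554, -0.0]
contact_force: [0.2, 0.5, 0.2]
gripper_width: 0.961
```

jog_arm(dp=[[0,0,0],[0,0,0],[0,0,-0.5],[0,0,-1.5],[0,0,-2.5]], angular=[[0,0,0],[0,0,0],[0,0,0],[0,0,0],[0,0,0]], claw=[85,85,85,85,85])

```text
t: 36.5
eef_pos: [0.4492, 0.0582, 0.1231]
tool_rot: [-0.001, 0.833, 0.554, -0.0]
contact_force: [0.9, -0.2, -0.4]
gripper_width: 0.995
```

jog_arm(dp=[[0,0,-1.5],[0,0,-2.5],[0.6,0,-3],[1.2,0,-3],[2,0,-3]], angular=[[0,0,0],[0,0,0],[0,0,0],[0,0,0],[0,0,0]], claw=[85,85,85,85,85])

```text
t: 37.0
eef_pos: [0.4694, 0.1039, 0.1983]
tool_rot: [0.001, 0.833, 0.553, 0.001]
contact_force: [0.6, -0.3, -0.7]
gripper_width: 0.994
```

```bash
python3 go.py .60 .2 .25 67.2;  python3 -c "
from h import *
r=grab('side','27'); crop(r,210,130,350,260,4.5,'pics/c35.png')"
```

```text
t 37.00 pos [0.4694 0.1039 0.1983] psi 67.2 tilt 0.1 F [ 0.6 -0.3 -0.7] w 0.994 q [ 0.46  0.28 -0.94  1.96  0.27  1.02 -0.99]
dp [5.57, 3.32, -2.06] ang [0.02, -0.0, -0.01] dist mm 170 rot 0
```

View pics/c35.png

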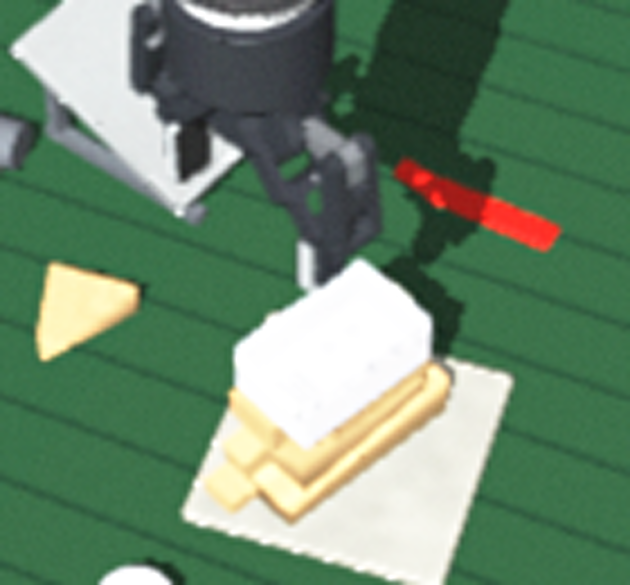

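jog_arm(dp=[[1.5,0,-1],[3.5,-0.5,-2],[5.5,-1,-3],[7.5,-1.5,-3],[9.5,-2,-3]], angular=[[0,0,0],[0,0,0],[0,0,0],[0,0,0],[0,0,0]], claw=[85,85,85,85,85])

```text
t: 37.55
eef_pos: [0.5129, 0.3277, 0.2736]
tool_rot: [-0.0, 0.833, 0.553, 0.001]
contact_force: [0.7, 0.2, -0.4]
gripper_width: 0.999
```

```bash
python3 go.py .6 .2 .25 67.2;  python3 -c "
from h import *
r=grab('side','28'); crop(r,240,165,330,255,6.6,'pics/c36.png')
r=grab('top','28')"
```

```text
t 37.55 pos [0.5129 0.3277 0.2736] psi 67.2 tilt 0.1 F [ 0.7  0.2 -0.4] w 0.999 q [ 0.01  0.46 -0.93  1.59  0.38  1.29 -1.38]
dp [-3.36, 5.19, 0.94] ang [0.01, -0.02, -0.0] dist mm 156 rot 0
```

View pics/c36.png

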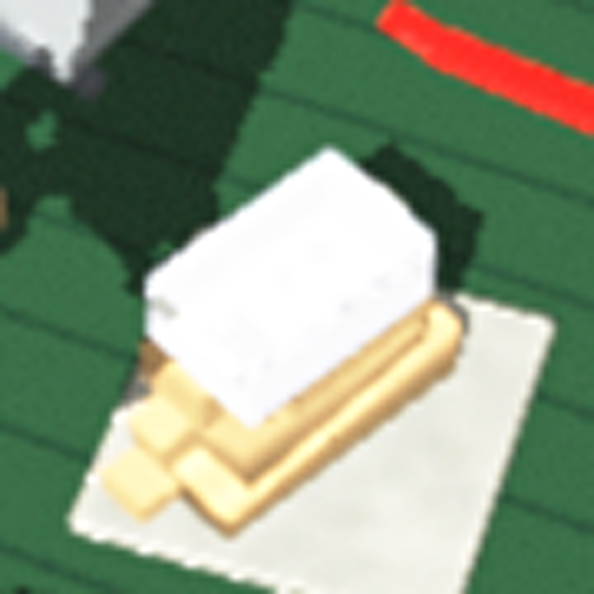

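View pics/top28.png

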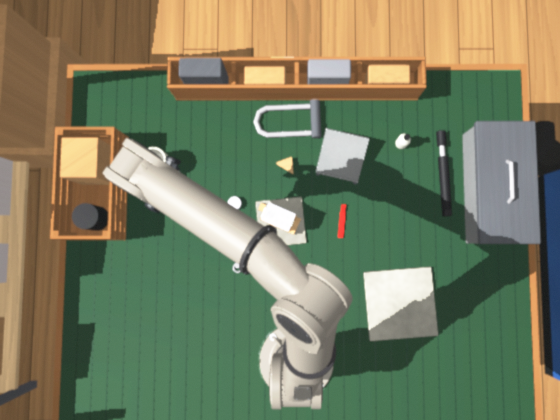

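jog_arm(dp=[[0,0,0],[0,0,0],[0,0,0],[0,0,0],[0,0,0]], angular=[[0,0,0],[0,0,0],[0,0,0],[0,0,0],[0,0,0]], claw=[85,85,85,85,85])

```text
t: 38.15
eef_pos: [0.5127, 0.3249, 0.2717]
tool_rot: [0.0, 0.833, 0.553, -0.0]
contact_force: [0.7, 0.4, -0.1]
gripper_width: 0.995
```

```bash
python3 -c "
from h import *
s=load('side28'); s2=grab('side','29'); t=grab('top','29')
P=onz(s,[(277.9,229.4),(305.9,210.5),(262.3,215)],.0757); print(P.round(4), 'box centre',((P[1]+P[2])/2).round(4), np.linalg.norm(P[0]-P[1]),np.linalg.norm(P[0]-P[2]))
print('top centre',onz(t,[(280,216)],.105).round(4))
print('diff',np.abs(s['pixels'][165:255,240:330].astype(int)-s2['pixels'][165:255,240:330]).max())
crop(t,240,180,320,260,7,'pics/c37.png')
"
```

```text
[[0.4409 0.1086 0.0757]
 [0.4016 0.0288 0.0757]
 [0.4933 0.0855 0.0757]] box centre [0.4474 0.0572 0.0757] 0.0889636712298298 0.05725476407503294
top centre [[0.4474 0.0496 0.105 ]]
diff 57
```

View pics/c37.png

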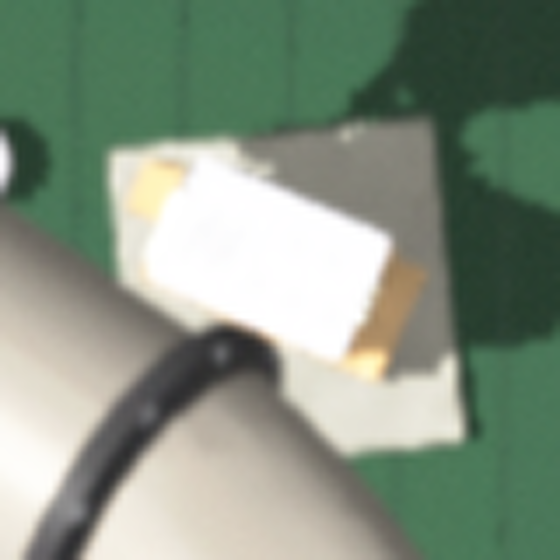

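The final views show the box level on the stack, with its centre at (0.447, 0.057) against the slab's (0.449, 0.057). The bystanders visible are where they were, and the arm is clear. Handing in.

```bash
python3 -c "
from station import *
print(hand_in()); print(get_obs()['t'])"
```

```text
the job is handed in; nothing more can be done
None
the job is handed in; nothing more can be done
```

The stand is built on the smaller tile and the job was handed in at about 38 s of the 72 s allowed. The stack runs long wedge, short wedge turned end for end, slab laid flat, then the parts box set upright on the slab and released.

**Last checks**

| Item | Measured centre (m) | Reference | Offset |
|---|---|---|---|
| Long wedge | (0.447, 0.05) | tile | about 10 mm |
| Slab | (0.449, 0.057) | short wedge | a few mm |
| Box | (0.447, 0.057) | slab | a few mm |

- **Short wedge:** its end gaps on the long wedge look even to within about 3 mm.
- **Arm:** it stood clear with about zero contact force.
- **Bystanders:** none looked moved, but the arm partly hid the mug and the wrench in the last top view.

**What failed or disagreed**
- **First grasp:** it closed above the long wedge without moving it, because the fingertips sat about 27–29 mm higher than the reported TCP. A touch test measured this and I corrected for it.
- **Slab grasp:** the full 25° tilt ran into a wrist joint limit. I gripped the slab at 12° and levelled it while placing.
- **Short wedge placing:** it was pressed down with a brief 32 N before I eased off.
- **Box position:** the two cameras differed by about 7 mm in y; I trusted the side view because the top reading was rough.
- **Final stillness check:** I compared two pictures to confirm nothing was moving, but the difference was inconclusive, most likely because of moving shadows.

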